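Load balm jars into a cooling well, key its cover home and start it

TASK

The cover lies loosely on the cooling well, not keyed in: first lift it off and lay it flat on the round cork mat. Put every capped balm jar on the bench upright into the well, side by side on its sprung platform, setting each down gently. Then put the cover back and turn it, pressing lightly, until its two keys drop into the rim's notches and it sits fully home, and only then throw the toggle switch fully over to start the cooler; leave the bowl, the cup and the bottle where they are.

Things in the scene. Friction and masses are not known exactly. Their poses are not given: they have to be found in the camera images.
- well: fixed round steel cooling well (open drum), 190 mm outside and 172 mm inside diameter, rim 100 mm above the bench. Origin at the centre of its underside on the bench, z up. Its rim has two notches, each 34 mm wide and 12 mm deep, opposite one another where its own x axis crosses the rim (+x and -x)
- well_rim (a point): centre of the mouth of the well, level with the top of the rim; axes as the well's
- platform_top (a point): centre of the upper face of the white round platform (166 mm diameter) inside the well. The platform is sprung: empty, it stands 20 mm below the rim against its upper stop, and sinks straight down by about 8 mm for each jar laid on it (about 184 N/m, 55 mm of travel); five jars fit in a ring 53 mm from its centre
- platform (a joint): how far the platform has sunk, m: 0 empty (up), at most 0.055
- cover_grip (a point): centre of the black bar handle on the loose round aluminium cover (an upside-down pan, about 0.35 kg, 210 mm outside diameter, 202 mm inside). Handle 90 mm long along the cover's x, 22 mm wide along its y, 30 mm high, standing on the flat top; this point is 15 mm above the flat top and 71 mm above the cover's lower edge. z up when the right way up
- cover_key (a point): lower end of one of the cover's two steel keys, 24 mm wide, which hang inside it on its x axis, 95 mm to either side of the centre: in line with the handle, marked by steel strips outside; half a turn makes no difference. The key ends are 10 mm above the cover's lower edge
- cover_edge (a point): centre of the cover's open lower edge, axes as the handle's. With the keys standing on the rim it is 10 mm below the rim (handle centre 61 mm above the rim); turned over the notches the cover drops 12 mm and is home at 22 mm below the rim (handle centre 49 mm above it). It has about 4 mm of sideways play on the well, and its ceiling is then 30 mm above the rim
- mat_top (a point): centre of the upper face of a fixed round cork mat on the bench, 220 mm diameter, 4 mm thick; the cover laid flat on it has its handle centre 71 mm above this point
- switch_base: the cooler's switch: a fixed white block 70 x 50 x 25 mm with a toggle lever on top. Origin under its centre; x is the direction towards which the lever is thrown
- switch (a joint): angle of the toggle lever, rad: 0 off (leaning to the block's -x), 1.0 fully on (leaning to its +x); stays where it is left
- switch_tip (a point): centre of the black ball (26 mm diameter) at the end of the 80 mm toggle lever, which turns about a level axis 22 mm above the bench over the block's centre; needs about 1 N
- jar1_center (a point): one of the filled balm jars, half-way up on its axis, 31 mm above its base, z up. Dark red glass body 52 mm diameter and 40 mm high, then a gold screw cap 36 mm diameter and 22 mm high (62 mm in all), about 0.15 kg. From three to five of the six are there, the others are absent
- jar2_center (a point): one of the filled balm jars, half-way up on its axis, 31 mm above its base, z up. Dark red glass body 52 mm diameter and 40 mm high, then a gold screw cap 36 mm diameter and 22 mm high (62 mm in all), about 0.15 kg. From three to five of the six are there, the others are absent
- jar3_center (a point): one of the filled balm jars, half-way up on its axis, 31 mm above its base, z up. Dark red glass body 52 mm diameter and 40 mm high, then a gold screw cap 36 mm diameter and 22 mm high (62 mm in all), about 0.15 kg. From three to five of the six are there, the others are absent
- jar4_center (a point): one of the filled balm jars, half-way up on its axis, 31 mm above its base, z up. Dark red glass body 52 mm diameter and 40 mm high, then a gold screw cap 36 mm diameter and 22 mm high (62 mm in all), about 0.15 kg. From three to five of the six are there, the others are absent
- jar5_center (a point): one of the filled balm jars, half-way up on its axis, 31 mm above its base, z up. Dark red glass body 52 mm diameter and 40 mm high, then a gold screw cap 36 mm diameter and 22 mm high (62 mm in all), about 0.15 kg. From three to five of the six are there, the others are absent
- jar6_center (a point): one of the filled balm jars, half-way up on its axis, 31 mm above its base, z up. Dark red glass body 52 mm diameter and 40 mm high, then a gold screw cap 36 mm diameter and 22 mm high (62 mm in all), about 0.15 kg. From three to five of the six are there, the others are absent
- bowl: bystander: steel bowl, 60 mm high, 150 mm across, origin under its centre
- cup: bystander: paper cup, 90 mm high, 74 mm across, origin under its centre
- spray: bystander: clear bottle, 170 mm high, 60 mm across, origin under its centre
There are look-alikes about, which are no part of the job. Leave any pink look-alike of the part that bears jar5_center alone. Leave any turquoise look-alike of the part that bears jar4_center alone.

How it is judged:
By the outcome, as a careful person would: the job done as asked, in the order asked, and still so for the second after the job is handed in, with the robot touching nothing.
Of jar1, jar2, jar3, jar4, jar5, jar6 only 3 to 5 are there at a start; the rules pass over those that are not, and their reading is None.
At some moment in a run one of jar1, jar2, jar3, jar4, jar5, jar6 may be knocked a few centimetres aside while the robot is not near it.
It also fails if it takes over 210 s, if anything falls off the work surface, if the arm or the gripper's body presses on something with over 40 N, if the wrist force passes 120 N, or if a joint passes its speed limit or range.

ROBOT

A 6-joint arm with a two-finger parallel gripper is mounted at the origin on the work surface. World frame = base frame: x ahead of the robot, y to its left, z up, the work surface at z = 0. Lengths are in m, angles in rad, forces in N, time in s.
With the tool pointing down it reaches from about 0.35 to 0.725 m from the base axis. Payload 6 kg.
Tool frame: the origin (TCP) lies on the mounting face of the last link; the fingertips stand 173 mm ahead of it and the grasp point (between the pads) lies 155 mm ahead of it; z points along the fingers, y is the line along which they close (so a half turn about z gives the same grasp; the last joint's range is limited). The gripper opens to 85 mm and grips with 20 to 120 N. Pads are 22 mm wide; open, the fingers measure 114 mm over their backs; the gripper's body (76 mm by 85 mm) begins 54 mm behind the grasp point. The pads swing forward as they close: fully open they stand 13 mm farther back than shut.
Start: joints at [-0.85, 0.04, 0.085, 0, -1.615, -0.334], TCP at [0.226, -0.556, 0.405] pointing down, gripper open.
Joint ranges: [-2.56, 2.56], [-1.29, 2.01], [-1.08, 1.49], [-3.29, 1.98], [-2.81, -0.18], [-2.99, 2.99]. Speed limits (rad/s): [2.57, 2.57, 3.01, 3.14, 3.14, 3.14].

INTERFACE

Orientations are given as a unit quaternion [x, y, z, w].
In Python, from plant import robot, cams, job gives the robot as it stands.
- The arm moves only by the tool apply_moves, never from a script. Its argument "motion" is a list of rows, each a list of 7 numbers: the shift along the tool's x, y, z normalised to -1 to 1, where 1 is 0.75 m, then the turn, a rotation vector about the tool's x, y, z normalised to -1 to 1, where 1 is pi rad, then the opening, from -1 (shut) to 1 (fully open). A call has 1 to 20 rows; each row shifts and turns the commanded pose from where the row before left it, along the tool's axes as they then stand; what a row does not reach is not made up. A row lasts 1/8 s, in which the tool goes at most 62.5 mm and 10.7 degrees, less where a joint would pass 70% of its speed; a pose out of reach is approached as far as the arm can. A call with a number of a shift or a turn outside -1 to 1 is refused whole. A call with a gripper value outside its range is refused whole. The fingers move at their own pace and stop on an object; "squeeze" is the grip in N (left out, the last holds). Time passes only in rows, so rows that do not move let the fingers close. It gives the time, the measured TCP pose, the force, the opening and the grip force at its end, in the units of the state.
- robot.state(): the state, without advancing time (a new reading comes with each control period).
- cams.snapshot(name): name is "side" or "top"; returns a dict with "frame" (420x560x3 uint8, blue, green, red), "vertical_fov" (degrees; the focal length in pixels is half the picture's height over the tangent of half this angle, whatever the lens; pixels are square), "cx", "cy" (the principal point, pixels), "k1" (the pictures are not rectified: a ray, as slopes to the right and down, at radius r is drawn at 1 + k1 r^2 times it, then the intrinsics apply), "origin" and "rotation" of the camera in the world. Camera axes: x right, y down, z forward; pixel columns grow to the right and rows downward; lengths in m; the calibration is good to about 2 mm. A picture is of the moment at which its call begins. There is no depth.
- job.hand_in(): hands the job in; it is judged then, once.
The state is a dict: "time": time; "qpos": joint angles; "joint_vel": joint speeds; "joint_efforts": joint torques, N m; "tool_pos": TCP position; "eef_rot": TCP orientation; "ft_force": force on the tool from outside, world axes, zero at the start; "moment": the same for the moment, N m; "gripper_width": opening from 0.0 (shut) to 1.0 (fully open); "gripper_force": force on a finger pad.
Only numpy, scipy, OpenCV 4.12 (cv2) and the standard library are available. Lean on these libraries where they do the work, as an engineer would, in place of code of your own. Each camera call takes 0.05 s, during which the arm holds its last target. There are 200 camera calls.

## Working session

There is one attempt and no reset: what is moved stays moved. The work goes in short steps, Python scripts to look and compute and a tool call to move; the robot and the scene stay as the last step left them, time stands still between calls to the robot, and variables do not carry over. Pictures are saved under pics/ and viewed, at most 14 in all, crops included, and the job is handed in when it is done.

Besides the shell and the picture viewer there is one more tool, called after ">>>" as name(argument=value, ...) on one line, values as JSON. apply_moves: Moves the arm, as the interface text tells. Its arguments: {"type":"object","properties":{"motion":{"type":"array"},"squeeze":{"type":"number"}},"required":["motion"]}

```bash
ls; mkdir -p pics
cat > h.py <<'E'
import numpy as np, cv2, sys
from plant import robot, cams, job
from scipy.spatial.transform import Rotation as R
def K(s):
    f=210/np.tan(np.radians(s['vertical_fov'])/2)
    return f
def snap(name,fn=None):
    s=cams.snapshot(name)
    if fn: cv2.imwrite('pics/'+fn,s['frame'])
    np.savez('cal_'+name+'.npz',**{k:v for k,v in s.items()})
    return s
def rot(s):
    r=np.array(s['rotation']); 
    return R.from_quat(r).as_matrix() if r.size==4 else r.reshape(3,3)
def p2w(s,u,v,z):
    f=K(s); x=(u-s['cx'])/f; y=(v-s['cy'])/f
    rd=np.hypot(x,y); r=rd
    for _ in range(50): r=rd/(1+s['k1']*r*r)
    k=r/rd if rd>0 else 1
    d=rot(s)@np.array([x*k,y*k,1]); o=np.array(s['origin'])
    return o+d*(z-o[2])/d[2]
def w2p(s,p):
    c=rot(s).T@(np.array(p)-np.array(s['origin'])); x,y=c[0]/c[2],c[1]/c[2]
    k=1+s['k1']*(x*x+y*y); f=K(s)
    return np.array([s['cx']+f*x*k,s['cy']+f*y*k])
E
python3 - <<'E'
from h import *
for n in('top','side'):
    s=snap(n,n+'0.png'); print({k:v for k,v in s.items() if k!='frame'})
    cv2.imwrite('pics/'+n+'0b.png',cv2.resize(s['frame'],(800,600),interpolation=cv2.INTER_CUBIC))
st=robot.state(); print(st)
E
```

```text
pics
{'vertical_fov': 48.90496822637168, 'cx': 286.8726370570856, 'cy': 214.9369505516055, 'k1': -0.11876319560882026, 'origin': array([ 0.42843026, -0.01072551,  1.41669342]), 'rotation': array([-0.69967944,  0.71217842, -0.04315081,  0.03726373])}
{'vertical_fov': 54.26441780488071, 'cx': 282.6983815809243, 'cy': 203.6017150039878, 'k1': 0.03485653185839953, 'origin': array([0.13290214, 0.8976316 , 0.89545691]), 'rotation': array([-0.19576586,  0.87319854, -0.43424616,  0.10310339])}
{'time': 0.1, 'qpos': array([-8.50273805e-01,  4.07712240e-02,  8.39529625e-02, -4.29966440e-04,
       -1.61550608e+00, -3.33682248e-01]), 'joint_vel': array([-0.00028936, -0.00212528,  0.00219786,  0.00106432, -0.00055998,
        0.0014914 ]), 'joint_efforts': array([-4.37418348e-03, -3.69345975e+01,  3.48284161e+01,  6.95174709e+00,
       -4.54087291e-03,  1.27915726e-06]), 'tool_pos': array([ 0.22643791, -0.55561887,  0.40378649]), 'eef_rot': array([-1.92225581e-01,  9.81350445e-01,  7.68346060e-04, -1.98695631e-04]), 'ft_force': array([0.22421641, 0.01349107, 0.18856288]), 'moment': array([-0.00068815,  0.04950266, -0.02352962]), 'gripper_force': 0.0, 'gripper_width': 0.9986833077608345}
```

View pics/top0b.png

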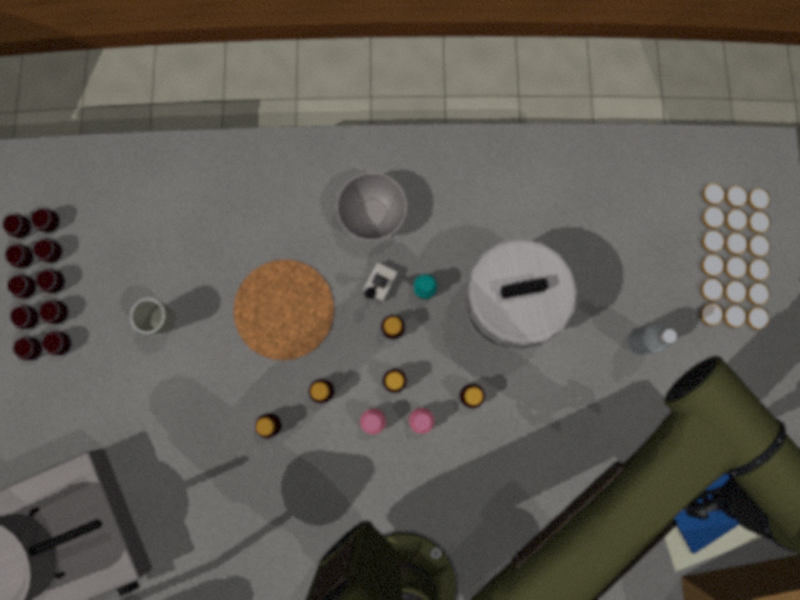

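View pics/side0b.png

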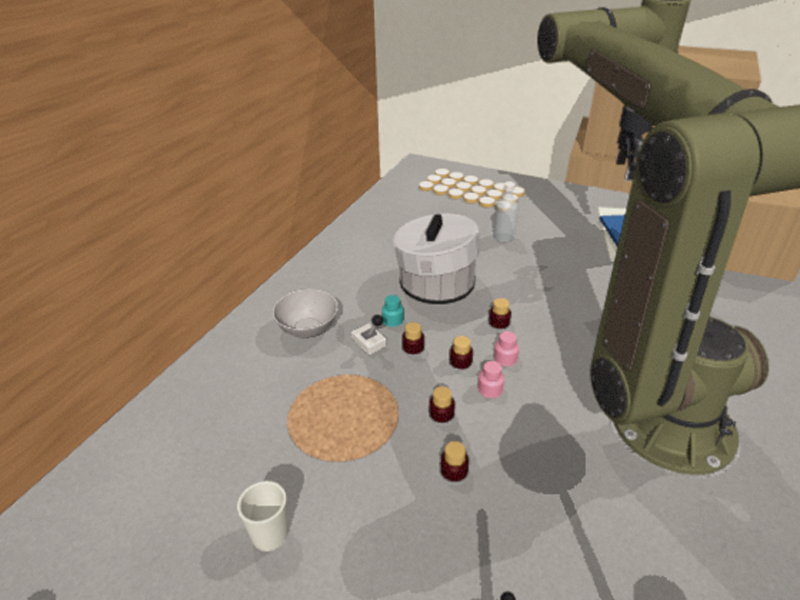

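The top view shows five gold-capped jars, at 800-px positions (393,326), (395,380), (473,395), (320,391) and (267,426). The cover and handle are at (523,290), the mat at (284,309), and the switch at (380,283) with its ball at (370,293), lower left. The pink and turquoise objects are look-alikes.

```bash
cat >> h.py <<'E'
def blobs(m,amin=30):
    n,l,st,c=cv2.connectedComponentsWithStats(m.astype(np.uint8))
    return [(c[i],st[i,4]) for i in range(1,n) if st[i,4]>=amin]
def gold(im):
    h=cv2.cvtColor(im,cv2.COLOR_BGR2HSV)
    return (h[...,0]>12)&(h[...,0]<28)&(h[...,1]>150)&(h[...,2]>90)
def jars(s,amin=60):
    return [(p2w(s,*c,0.06),c,a) for c,a in blobs(gold(s['frame']),amin)]
E
python3 - <<'E'
from h import *
t=snap('top');d=snap('side')
for n,s in(('t',t),('s',d)):
    print(n)
    for w,c,a in jars(s,40): print(w.round(4),c.round(1),a)
im=t['frame']
# handle
g=im.max(2)<45
for c,a in blobs(g[180:220,340:395]*1,60): print('handle',c+[340,180],a,p2w(t,*(c+[340,180]),0.176))
ys,xs=np.nonzero(g[185:218,345:390]); 
r=cv2.minAreaRect(np.stack([xs+345,ys+185],1).astype(np.float32)); 
bp=[p2w(t,*q,0.176)[:2] for q in cv2.boxPoints(r)]; print(r,np.round(bp,4))
h=cv2.cvtColor(im,cv2.COLOR_BGR2HSV)
m=(h[...,0]<20)&(h[...,1]>100)&(h[...,2]>80); m[:150]=0
for c,a in blobs(m,2000): print('mat',c,a,p2w(t,*c,0.004))
c1=cv2.resize(im[170:250,240:410],(800,376),interpolation=cv2.INTER_CUBIC)
c2=cv2.resize(d['frame'][145:255,235:345],(400,376),interpolation=cv2.INTER_CUBIC)
cv2.imwrite('pics/c1.png',c1)
cv2.imwrite('pics/c2.png',cv2.resize(d['frame'][145:255,235:345],(600,600),interpolation=cv2.INTER_CUBIC))
E
```

```text
t
[0.5467 0.0139 0.06  ] [274.4 227.5] 122
[0.4332 0.0119 0.06  ] [275.7 266.2] 135
[0.4144 0.1663 0.06  ] [223.  273.5] 127
[ 0.3988 -0.1497  0.06  ] [331.2 276.9] 136
[0.3436 0.2791 0.06  ] [184.8 298.3] 116
s
handle [366.21721311 198.90983607] 244 [ 0.61038535 -0.2396176   0.176     ]
((366.3653564453125, 198.82693481445312), (8.040761947631836, 31.378582000732422), 78.69007110595703) [[ 0.6137 -0.1957]
 [ 0.6294 -0.2811]
 [ 0.6075 -0.2845]
 [ 0.592  -0.1993]]
mat [198.23719958 216.44670846] 3828 [0.58980322 0.24970641 0.004     ]
```

View pics/c1.png

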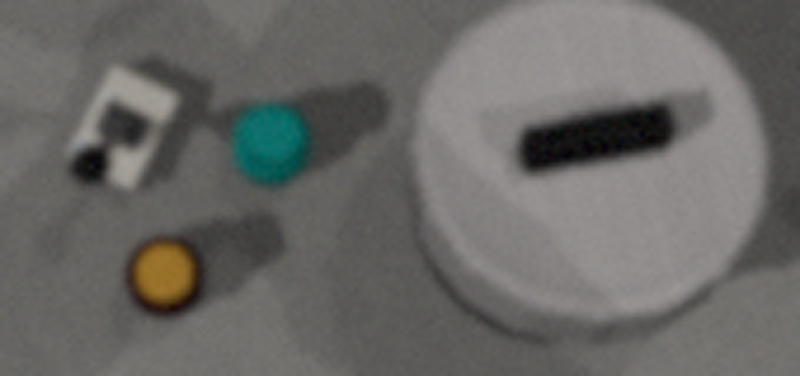

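View pics/c2.png

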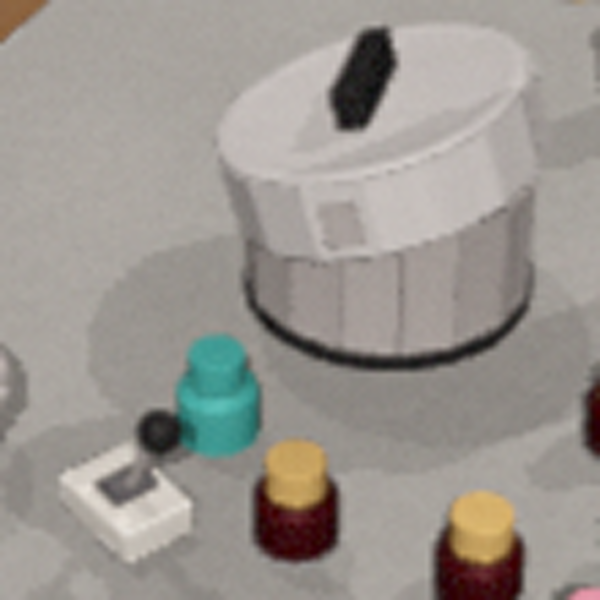

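The crops show the cover handle as a clean bar, and the ball at the block's lower-left end (crop (90,163), block centre (123,127)). Next I cross-check against the side camera and plan the cover move.

```bash
cat >> h.py <<'E'
def plan(legs,start=None,turnlim=9.5):
    """legs: (x,y,z,yawdeg of tool y or None). Prints turn legs and shift legs separately."""
    st=robot.state(); q=R.from_quat(st['eef_rot']).as_matrix(); p=np.array(st['tool_pos'])
    yaw=np.degrees(np.arctan2(q[1,1],q[0,1])); j=np.degrees(st['qpos'])
    print('t%.1f tcp'%st['time'],p.round(4),'yaw %.2f'%yaw,'tilt',q[2,:2].round(4),'j1 %.0f j6 %.0f'%(j[0],j[5]),'F',st['ft_force'].round(1),'w',round(st['gripper_width'],3))
    for x,y,z,w in legs:
        if w is not None:
            d=(w-yaw+90)%180-90
            n=max(1,int(np.ceil(abs(d)/turnlim))); print(' turn %d x %.4f (%.1f)'%(n,-d/180/n,d)); yaw+=d
        t=np.array([x,y,z]); d=t-p; a=np.radians(yaw)
        ty=np.array([np.cos(a),np.sin(a),0]); tx=np.array([-ty[1],ty[0],0])*-1
        tx=np.cross(ty,[0,0,-1]); L=np.array([d@tx,d@ty,-d[2]])
        n=max(1,int(np.ceil(np.linalg.norm(L)/.055))); print(' shift total',(L/.75).round(4),' %d x'%n,(L/.75/n).round(4)); p=t
E
python3 - <<'E'
from h import *
d=dict(np.load('cal_side.npz'))
print('handle side',w2p(d,[.6106,-.2401,.161]),'jar cap',w2p(d,[.5467,.0139,.062]))
t=dict(np.load('cal_top.npz'))
for u,v in((123,127),(90,163)):
    for z in (.025,.09): print(p2w(t,240+u/4.706,170+v/4.706,z))
plan([(.6106,-.2401,.40,190.3),(.6106,-.2401,.322,None),(.6106,-.2401,.40,None),(.59,.25,.40,None)])
E
```

```text
handle side [302.04819772 158.93423151] jar cap [287.93087218 228.75060869]
[0.64349995 0.03840111 0.025     ]
[0.63345497 0.03610662 0.09      ]
[0.62034774 0.06002747 0.025     ]
[0.61138411 0.0567229  0.09      ]
t0.2 tcp [ 0.2264 -0.5556  0.4041] yaw 112.16 tilt [0.0001 0.0011] j1 -49 j6 -19 F [ 0.8 -0.   0.6] w 1.004
 turn 9 x -0.0482 (78.1)
 shift total [-0.3223 -0.5792  0.0054]  10 x [-0.0322 -0.0579  0.0005]
 shift total [0.    0.    0.104]  2 x [0.    0.    0.052]
 shift total [ 0.     0.    -0.104]  2 x [ 0.     0.    -0.052]
 shift total [-0.6478 -0.0898 -0.    ]  9 x [-0.072 -0.01  -0.   ]
```

>>> apply_moves(motion=[[0, 0, 0, 0, 0, -0.0482, 1], [0, 0, 0, 0, 0, -0.0482, 1], [0, 0, 0, 0, 0, -0.0482, 1], [0, 0, 0, 0, 0, -0.0482, 1], [0, 0, 0, 0, 0, -0.0482, 1], [0, 0, 0, 0, 0, -0.0482, 1], [0, 0, 0, 0, 0, -0.0482, 1], [0, 0, 0, 0, 0, -0.0482, 1], [0, 0, 0, 0, 0, -0.0482, 1], [-0.0322, -0.0579, 0, 0, 0, 0, 0.4], [-0.0322, -0.0579, 0, 0, 0, 0, 0.4], [-0.0322, -0.0579, 0, 0, 0, 0, 0.4], [-0.0322, -0.0579, 0, 0, 0, 0, 0.4], [-0.0322, -0.0579, 0, 0, 0, 0, 0.4], [-0.0322, -0.0579, 0, 0, 0, 0, 0.4], [-0.0322, -0.0579, 0, 0, 0, 0, 0.4], [-0.0322, -0.0579, 0, 0, 0, 0, 0.4], [-0.0322, -0.0579, 0, 0, 0, 0, 0.4], [-0.0322, -0.0579, 0, 0, 0, 0, 0.4], [0, 0, 0, 0, 0, 0, 0.4]], squeeze=50)

```text
time: 2.7
tool_pos: [0.6129, -0.2383, 0.4027]
eef_rot: [0.769, -0.64, -0.001, 0.0]
ft_force: [-1.0, -0.1, -0.5]
gripper_width: 0.701
gripper_force: 0.0
```

```bash
python3 -c "
from h import *
plan([(.6106,-.2401,.322,190.3)])"
```

```text
t2.7 tcp [ 0.6129 -0.2383  0.4027] yaw -169.55 tilt [-0.0015  0.0023] j1 -4 j6 14 F [-1.  -0.1 -0.5] w 0.701
 turn 1 x 0.0008 (-0.1)
 shift total [0.0018 0.0034 0.1076]  2 x [0.0009 0.0017 0.0538]
```

>>> apply_moves(motion=[[0.0018, 0.0034, 0.035, 0, 0, 0, 0.4], [0, 0, 0.035, 0, 0, 0, 0.4], [0, 0, 0.0375, 0, 0, 0, 0.4], [0, 0, 0, 0, 0, 0, 0.4], [0, 0, 0, 0, 0, 0, -1], [0, 0, 0, 0, 0, 0, -1], [0, 0, 0, 0, 0, 0, -1], [0, 0, 0, 0, 0, 0, -1], [0, 0, 0, 0, 0, 0, -1], [0, 0, 0, 0, 0, 0, -1], [0, 0, -0.01, 0, 0, 0, -1], [0, 0, -0.03, 0, 0, 0, -1], [0, 0, -0.04, 0, 0, 0, -1], [0, 0, -0.04, 0, 0, 0, -1], [0, 0, 0, 0, 0, 0, -1]], squeeze=60)

```text
time: 4.58
tool_pos: [0.6088, -0.2423, 0.4161]
eef_rot: [0.768, -0.641, 0.002, -0.001]
ft_force: [0.3, 0.3, -4.2]
gripper_width: 0.248
gripper_force: 57.6
```

```bash
python3 -c "
from h import *
plan([(.59,.25,.41,None),(.59,.25,.235,None)])"
```

```text
t4.6 tcp [ 0.6088 -0.2423  0.4161] yaw -169.74 tilt [ 0.0007 -0.0042] j1 -4 j6 15 F [ 0.3  0.3 -4.2] w 0.248
 shift total [-0.6504 -0.0923  0.0081]  9 x [-0.0723 -0.0103  0.0009]
 shift total [0.     0.     0.2333]  4 x [0.     0.     0.0583]
```

>>> apply_moves(motion=[[-0.0504, -0.0093, 0, 0, 0, 0, -1], [-0.06, -0.0083, 0, 0, 0, 0, -1], [-0.06, -0.0083, 0, 0, 0, 0, -1], [-0.06, -0.0083, 0, 0, 0, 0, -1], [-0.06, -0.0083, 0, 0, 0, 0, -1], [-0.06, -0.0083, 0, 0, 0, 0, -1], [-0.06, -0.0083, 0, 0, 0, 0, -1], [-0.06, -0.0083, 0, 0, 0, 0, -1], [-0.06, -0.0083, 0, 0, 0, 0, -1], [-0.06, -0.0083, 0, 0, 0, 0, -1], [-0.06, -0.0083, 0, 0, 0, 0, -1], [0, 0, 0, 0, 0, 0, -1], [0, 0, 0.05, 0, 0, 0, -1], [0, 0, 0.05, 0, 0, 0, -1], [0, 0, 0.05, 0, 0, 0, -1], [0, 0, 0.04, 0, 0, 0, -1], [0, 0, 0.02, 0, 0, 0, -1], [0, 0, 0, 0, 0, 0, -1]])

```text
time: 6.82
tool_pos: [0.5896, 0.2494, 0.2554]
eef_rot: [0.767, -0.641, -0.0, 0.001]
ft_force: [0.2, -0.1, -2.3]
gripper_width: 0.237
gripper_force: 58.7
```

```bash
python3 -c "
from h import *
plan([(.59,.25,.235,None)])"
```

```text
t6.8 tcp [0.5896 0.2494 0.2554] yaw -169.77 tilt [0.0009 0.0018] j1 41 j6 -31 F [ 0.2 -0.1 -2.3] w 0.237
 shift total [-0.0007 -0.0006  0.0273]  1 x [-0.0007 -0.0006  0.0273]
```

>>> apply_moves(motion=[[0, 0, 0.015, 0, 0, 0, -1], [0, 0, 0.006, 0, 0, 0, -1], [0, 0, 0.004, 0, 0, 0, -1], [0, 0, 0.002, 0, 0, 0, -1], [0, 0, 0, 0, 0, 0, -1]])

```text
time: 7.45
tool_pos: [0.5899, 0.2505, 0.2464]
eef_rot: [0.768, -0.64, 0.002, -0.003]
ft_force: [-20.2, -0.5, 33.3]
gripper_width: 0.242
gripper_force: 63.7
```

>>> apply_moves(motion=[[0, 0, -0.006, 0, 0, 0, -1], [0, 0, -0.006, 0, 0, 0, -1], [0, 0, 0, 0, 0, 0, -1]])

```text
time: 7.82
tool_pos: [0.5903, 0.2503, 0.2467]
eef_rot: [0.768, -0.641, 0.0, -0.002]
ft_force: [2.1, 2.7, 3.8]
gripper_width: 0.242
gripper_force: 59.9
```

```bash
python3 -c "
from h import *
plan([(.59,.25,.245,None)])
t=snap('top');d=snap('side')
a=cv2.resize(t['frame'][140:300,120:420],(800,427),interpolation=2)
cv2.imwrite('pics/m1.png',a)
cv2.imwrite('pics/m2.png',cv2.resize(d['frame'][150:330,160:400],(800,600),interpolation=2))
"
```

```text
t7.8 tcp [0.5903 0.2503 0.2467] yaw -169.74 tilt [-0.0016 -0.0034] j1 41 j6 -31 F [2.1 2.7 3.8] w 0.242
 shift total [0.0003 0.0005 0.0023]  1 x [0.0003 0.0005 0.0023]
```

View pics/m2.png

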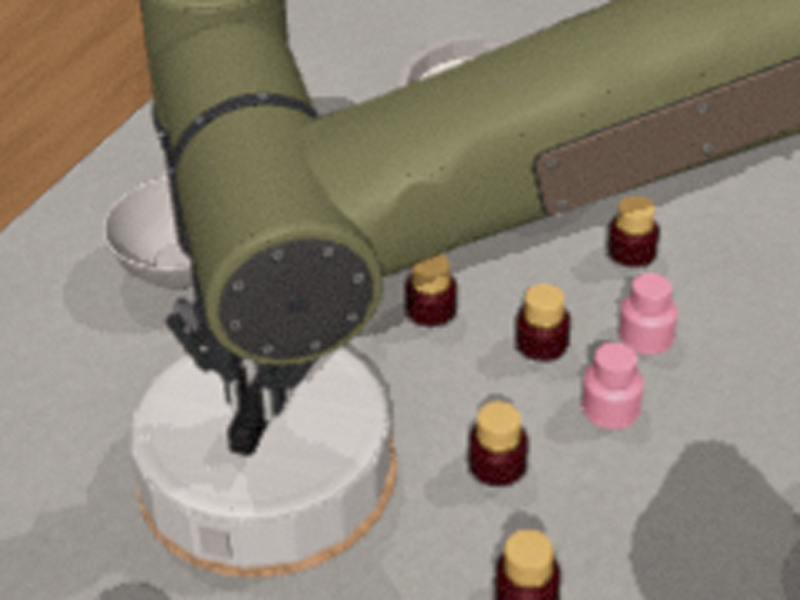

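The cover lies flat and concentric on the mat (picture: rim ellipse within the cork). I release it and rise.

>>> apply_moves(motion=[[0, 0, 0, 0, 0, 0, 0], [0, 0, 0, 0, 0, 0, 0], [0, 0, 0, 0, 0, 0, 0.2], [0, 0, -0.02, 0, 0, 0, 0.2], [0, 0, -0.06, 0, 0, 0, 0.2], [0, 0, -0.06, 0, 0, 0, 0.2], [0, 0, -0.06, 0, 0, 0, 0.2], [0, 0, 0, 0, 0, 0, 0.2]])

```text
time: 8.93
tool_pos: [0.59, 0.2494, 0.4021]
eef_rot: [0.767, -0.641, 0.002, -0.004]
ft_force: [-0.2, -0.3, -0.7]
gripper_width: 0.603
gripper_force: 0.0
```

```bash
python3 -c "
from h import *
plan([(.4,.05,.4,None)])
t=snap('top')
for w,c,a in jars(t,40): print(w.round(4),c.round(1),a)
cv2.imwrite('pics/w1.png',cv2.resize(t['frame'][150:255,300:440],(800,600),interpolation=2))
"
```

```text
t8.9 tcp [0.59   0.2494 0.4021] yaw -169.77 tilt [-0.0031 -0.0091] j1 41 j6 -31 F [-0.2 -0.3 -0.7] w 0.603
 shift total [0.2166 0.2965 0.0028]  6 x [0.0361 0.0494 0.0005]
[0.5463 0.0143 0.06  ] [274.3 227.7] 137
[0.4333 0.0117 0.06  ] [275.8 266.1] 139
[0.4145 0.1661 0.06  ] [223.1 273.4] 136
[ 0.3985 -0.1495  0.06  ] [331.1 277. ] 141
[0.3439 0.2778 0.06  ] [185.2 298.1] 126
```

View pics/w1.png

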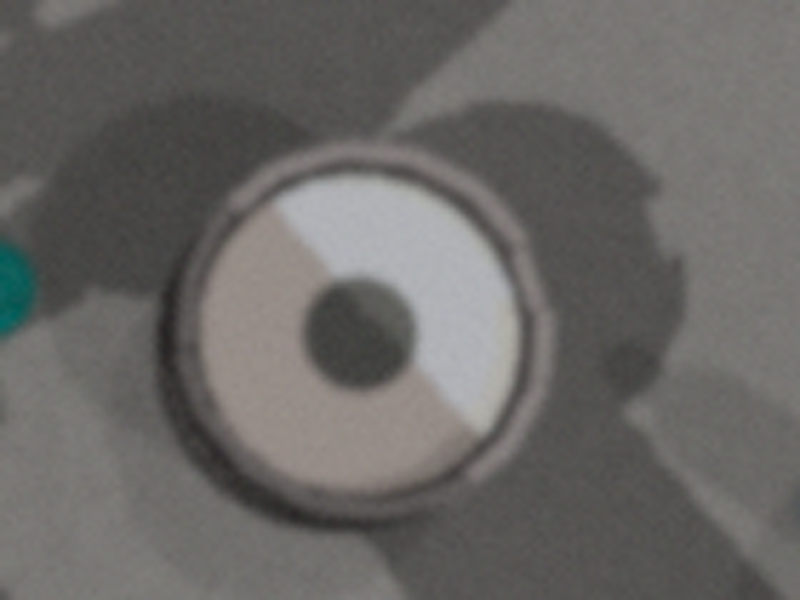

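The open well has its rim centre at crop (367,329) and platform below. The notches are faint, so I unwrap the rim.

```bash
python3 -c "
from h import *
t=dict(np.load('cal_top.npz'))
k=140/800
for u,v in((178,329),(553,329),(367,140),(367,518),(367,329)): print(p2w(t,300+u*k,150+v*k,.1).round(4))
c=p2w(t,300+367*k,150+329*k,.1)
print(np.hypot(*(p2w(t,300+360*k,150+332*k,.08)-c)[:2]),p2w(t,300+360*k,150+332*k,.08))
acc=np.mean([snap('top')['frame'].astype(float) for _ in range(8)],0).astype(np.float32)
th=np.radians(np.arange(0,360,.5)); rr=np.arange(.075,.105,.0005)
m=np.array([[w2p(t,[c[0]+r*np.cos(a),c[1]+r*np.sin(a),.1]) for a in th] for r in rr],np.float32)
un=cv2.remap(acc,m[...,0],m[...,1],cv2.INTER_CUBIC)
un=cv2.convertScaleAbs(un,alpha=1.6)
un=cv2.resize(un,(720,360)); 
for a in range(0,360,30): cv2.putText(un,str(a),(a*2,12),0,.4,(0,255,255))
cv2.imwrite('pics/un.png',un)
d=snap('side'); x,y=w2p(d,[c[0],c[1],.09]).astype(int); print(x,y)
cv2.imwrite('pics/ws.png',cv2.resize(d['frame'][y-45:y+45,x-60:x+60],(800,600),interpolation=2))
"
```

```text
[ 0.5979 -0.151   0.1   ]
[ 0.5948 -0.3421  0.1   ]
[ 0.6935 -0.2507  0.1   ]
[ 0.5008 -0.2434  0.1   ]
[ 0.5963 -0.2469  0.1   ]
0.001062989347608178 [ 0.59739642 -0.24676449  0.08      ]
306 176
```

View pics/un.png

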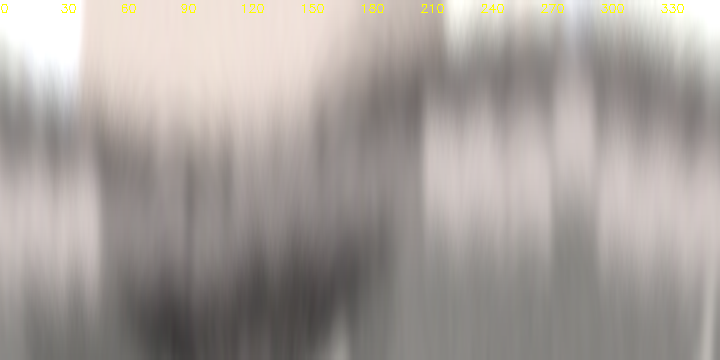

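View pics/ws.png

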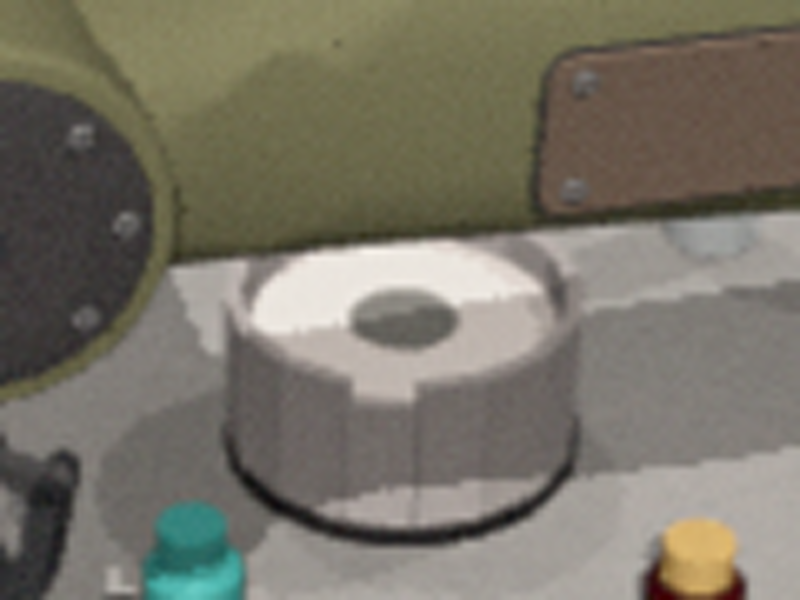

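The side view shows the near notch clearly, with upper outer corners at crop (351,374) and (417,381).

```bash
python3 -c "
from h import *
d=dict(np.load('cal_side.npz'))
c=np.array([.5963,-.2469,.1])
for u,v in((351,376),(417,383),(353,402),(413,406)):
    z=.1 if v<390 else .088
    p=p2w(d,246+u*.15,131+v*.15,z); q=p-c; print(p.round(4),np.hypot(*q[:2]).round(4),np.degrees(np.arctan2(q[1],q[0])))
# rim circle extremes side: project circle w/ centre c
pr=np.array([w2p(d,[c[0]+.095*np.cos(a),c[1]+.095*np.sin(a),.1]) for a in np.linspace(0,6.28,200)])
pr=(pr-[246,131])/.15; print('proj extents',pr.min(0),pr.max(0))
t=snap('top')
print(jars(t)[0][0])
# first jar plan:  jar (.433,.012)
plan([(.4333,.0117,.40,None)])
"
```

```text
[ 0.586  -0.1572  0.1   ] 0.0903 96.51840807762895
[ 0.5531 -0.1655  0.1   ] 0.0922 117.95847615017648
[ 0.5826 -0.1522  0.088 ] 0.0957 98.25751857752664
[ 0.5534 -0.1617  0.088 ] 0.0954 116.75663226417655
proj extents [223.64669162 192.81102535] [579.73856277 386.31662609]
[0.54626343 0.01430767 0.06      ]
t9.5 tcp [0.5898 0.2498 0.395 ] yaw -169.75 tilt [0.0003 0.0005] j1 41 j6 -31 F [-0.2  0.   0.4] w 0.602
 shift total [ 0.2753  0.2618 -0.0067]  6 x [ 0.0459  0.0436 -0.0011]
```

```bash
python3 -c "
from h import *
d=dict(np.load('cal_side.npz'));t=dict(np.load('cal_top.npz'))
i0=cv2.imread('pics/side0.png');g=i0.max(2)<60
for c,a in blobs(g[140:180,280:320],40): print('side handle',c+[280,140],a)
for p in((.6106,-.2401,.161),(.5968,-.2469,.161)): print(w2p(d,p),w2p(t,p))
# disc fit, top0: brightness mask of cover
i=cv2.imread('pics/top0.png'); g=cv2.cvtColor(i,6)
for nm,img in(('top0',i),('now',snap('top')['frame'])):
    G=cv2.GaussianBlur(cv2.cvtColor(img,6),(0,0),1.)
    for row in (195,200,205,210): print(nm,'row',row,G[row,318:334],G[row,396:410])
    for col in (355,366,377): print(nm,'col',col,G[160:182,col],G[232:252,col])
"
```

```text
side handle [303.57017544 159.20175439] 114
[302.04819772 158.93423151] [365.42478206 199.6339372 ]
[306.47125878 158.86732754] [368.06053842 204.54680281]
top0 row 195 [ 65  67  70  77  86  94  98 100 100 101 106 117 130 140 146 148] [150 149 146 138 125 108  92  81  78  77  77  77  77  77]
top0 row 200 [ 96  97  98  97  95  93  92  92  95 102 114 125 132 135 135 137] [150 150 149 147 140 127 111  95  84  79  78  77  77  77]
top0 row 205 [ 96  93  91  90  90  90  90  91  95 103 116 128 134 136 136 135] [150 149 149 147 143 135 121 104  89  80  77  76  76  76]
top0 row 210 [ 90  90  90  90  90  90  88  86  86  91 102 116 128 135 137 136] [149 149 147 145 140 130 113  95  82  76  72  71  70  70]
top0 col 355 [113 112 111 110 110 111 112 115 121 128 137 144 149 151 152 151 151 151
 151 152 152 153] [134 134 136 136 133 125 112  99  89  84  83  86  89  90  91  91  92  92
  91  91]
top0 col 366 [112 111 110 110 111 113 115 120 128 137 145 149 151 152 152 152 152 152
 153 153 152 152] [143 139 135 134 134 135 132 126 115 101  91  89  94 100 103 104 102 101
  99  97]
top0 col 377 [113 112 
[... 485 characters left out ...]
82  82  81  81  82  83  83]
now row 210 [106 106 106 104 100  97  95  91  81  66  53  50  58  70  78  84] [110  97  88  84  82  82  82  82  81  79  77  76  74  73]
now col 355 [ 85  84  84  83  84  84  84  84  84  83  82  81  80  81  85  96 109 115
 111 105 109 129] [141 134 120 104  92  86  78  68  58  57  69  87 103 110 112 113 112 112
 112 112]
now col 366 [ 84  83  82  82  82  83  84  86  89  93  98 103 106 110 113 118 121 116
 106 103 116 140] [138 131 121 108  94  86  84  81  73  66  65  68  72  74  76  79  84  92
 102 112]
now col 377 [108 114 118 120 121 122 122 120 117 109  99  91  86  85  84  85  90  99
 110 117 117 109] [94 83 80 85 89 89 87 85 84 83 83 84 85 85 85 85 86 86 86 86]
```

The initial side picture shows the cover was tilted on the rim, which explains the 14 mm handle offset. It is flat on the mat now. Well centre is (0.597,-0.247) and the notch axis is 107.3°. Next, the jars.

```bash
cat >> h.py <<'E'
C=np.array([.5967,-.2469])
PHI=dict(A=13.5,B=85.5,C=157.5,D=229.5,E=301.5)
def slot(k): a=np.radians(PHI[k]); return (*(C+.053*np.array([np.cos(a),np.sin(a)])),PHI[k]+90)
E
python3 -c "
from h import *
x,y,w=slot('D')
plan([(.4333,.0117,.36,w),(.4333,.0117,.217,None)])"
```

```text
t9.5 tcp [0.5898 0.2498 0.3951] yaw -169.76 tilt [0.0002 0.0004] j1 41 j6 -31 F [-0.3 -0.2 -0.6] w 0.602
 turn 6 x 0.0470 (-50.7)
 shift total [ 0.3769 -0.0474  0.0468]  6 x [ 0.0628 -0.0079  0.0078]
 shift total [0.     0.     0.1907]  3 x [0.     0.     0.0636]
```

>>> apply_moves(motion=[[0, 0, 0, 0, 0, 0.047, 0.4], [0, 0, 0, 0, 0, 0.047, 0.4], [0, 0, 0, 0, 0, 0.047, 0.4], [0, 0, 0, 0, 0, 0.047, 0.4], [0, 0, 0, 0, 0, 0.047, 0.4], [0, 0, 0, 0, 0, 0.047, 0.4], [0.0628, -0.0079, 0.0078, 0, 0, 0, 0.4], [0.0628, -0.0079, 0.0078, 0, 0, 0, 0.4], [0.0628, -0.0079, 0.0078, 0, 0, 0, 0.4], [0.0628, -0.0079, 0.0078, 0, 0, 0, 0.4], [0.0628, -0.0079, 0.0078, 0, 0, 0, 0.4], [0.0628, -0.0079, 0.0078, 0, 0, 0, 0.4], [0, 0, 0, 0, 0, 0, 0.4]])

```text
time: 11.15
tool_pos: [0.4319, 0.01, 0.3608]
eef_rot: [-0.418, 0.909, 0.0, 0.001]
ft_force: [1.0, 0.4, -0.0]
gripper_width: 0.702
gripper_force: 0.0
```

```bash
python3 -c "
from h import *
x,y,w=slot('D')
plan([(.4333,.0117,.217,w),(.4333,.0117,.38,w),(x,y,.38,w),(x,y,.30,w)])"
```

```text
t11.2 tcp [0.4319 0.01   0.3608] yaw 139.37 tilt [-0.0018 -0.0008] j1 28 j6 -69 F [ 1.   0.4 -0. ] w 0.702
 turn 1 x -0.0007 (0.1)
 shift total [-2.900e-03  1.000e-04  1.917e-01]  3 x [-0.001   0.      0.0639]
 turn 1 x -0.0000 (0.0)
 shift total [ 0.      0.     -0.2173]  3 x [ 0.      0.     -0.0724]
 turn 1 x -0.0000 (0.0)
 shift total [ 0.1914 -0.3896 -0.    ]  6 x [ 0.0319 -0.0649 -0.    ]
 turn 1 x -0.0000 (0.0)
 shift total [0.     0.     0.1067]  2 x [0.     0.     0.0533]
```

>>> apply_moves(motion=[[-0.0029, 0, 0.05, 0, 0, 0, 0.4], [0, 0, 0.06, 0, 0, 0, 0.4], [0, 0, 0.05, 0, 0, 0, 0.4], [0, 0, 0.0317, 0, 0, 0, 0.4], [0, 0, 0, 0, 0, 0, 0.4]])

```text
time: 11.78
tool_pos: [0.4343, 0.0137, 0.2148]
eef_rot: [-0.419, 0.908, 0.0, -0.002]
ft_force: [0.6, 0.2, -0.4]
gripper_width: 0.698
gripper_force: 0.0
```

>>> apply_moves(motion=[[0, 0, -0.0027, 0, 0, 0, -1], [0, 0, 0, 0, 0, 0, -1], [0, 0, 0, 0, 0, 0, -1], [0, 0, 0, 0, 0, 0, -1], [0, 0, 0, 0, 0, 0, -1], [0, 0, 0, 0, 0, 0, -1], [0, 0, -0.02, 0, 0, 0, -1], [0, 0, -0.06, 0, 0, 0, -1], [0, 0, -0.06, 0, 0, 0, -1], [0, 0, -0.06, 0, 0, 0, -1], [0, 0, -0.0173, 0, 0, 0, -1], [0, 0, 0, 0, 0, 0, -1]], squeeze=40)

```text
time: 13.28
tool_pos: [0.4346, 0.0135, 0.3821]
eef_rot: [-0.419, 0.908, 0.0, 0.001]
ft_force: [-0.2, -0.4, -1.9]
gripper_width: 0.399
gripper_force: 40.4
```

```bash
python3 -c "
from h import *
x,y,w=slot('D')
plan([(x,y,.38,w),(x,y,.30,w)])"
```

```text
t13.3 tcp [0.4346 0.0135 0.3821] yaw 139.48 tilt [-0.0014  0.    ] j1 29 j6 -69 F [-0.2 -0.4 -1.9] w 0.399
 turn 1 x -0.0001 (0.0)
 shift total [ 0.1944 -0.3898  0.0027]  6 x [ 0.0324 -0.065   0.0005]
 turn 1 x -0.0000 (0.0)
 shift total [0.     0.     0.1067]  2 x [0.     0.     0.0533]
```

>>> apply_moves(motion=[[0.0278, -0.0557, 0, 0, 0, 0, -1], [0.0278, -0.0557, 0, 0, 0, 0, -1], [0.0278, -0.0557, 0, 0, 0, 0, -1], [0.0278, -0.0557, 0, 0, 0, 0, -1], [0.0278, -0.0557, 0, 0, 0, 0, -1], [0.0278, -0.0557, 0, 0, 0, 0, -1], [0.0278, -0.0557, 0, 0, 0, 0, -1], [0, 0, 0, 0, 0, 0, -1], [0, 0, 0.04, 0, 0, 0, -1], [0, 0, 0.03, 0, 0, 0, -1], [0, 0, 0.03, 0, 0, 0, -1], [0, 0, 0, 0, 0, 0, -1]])

```text
time: 14.78
tool_pos: [0.5614, -0.2865, 0.303]
eef_rot: [-0.419, 0.908, 0.002, -0.002]
ft_force: [-0.1, 0.6, -1.2]
gripper_width: 0.404
gripper_force: 40.6
```

```bash
python3 -c "
from h import *
x,y,w=slot('D')
plan([(x,y,.289,w)])"
```

```text
t14.8 tcp [ 0.5614 -0.2865  0.303 ] yaw 139.51 tilt [0.002  0.0058] j1 -9 j6 -32 F [-0.1  0.6 -1.2] w 0.404
 turn 1 x 0.0001 (-0.0)
 shift total [-0.0001 -0.0015  0.0186]  1 x [-0.0001 -0.0015  0.0186]
```

>>> apply_moves(motion=[[0, -0.0015, 0.006, 0, 0, 0, -1], [0, 0, 0.004, 0, 0, 0, -1], [0, 0, 0.004, 0, 0, 0, -1], [0, 0, 0.0035, 0, 0, 0, -1], [0, 0, 0, 0, 0, 0, -1]])

```text
time: 15.4
tool_pos: [0.5631, -0.2882, 0.2935]
eef_rot: [-0.419, 0.908, -0.0, 0.0]
ft_force: [0.5, 0.5, 0.2]
gripper_width: 0.405
gripper_force: 40.7
```

>>> apply_moves(motion=[[0, 0, 0.001, 0, 0, 0, -1], [0, 0, 0, 0, 0, 0, -0.1], [0, 0, 0, 0, 0, 0, 0.1], [0, 0, 0, 0, 0, 0, 0.1], [0, 0, -0.01, 0, 0, 0, 0.1], [0, 0, -0.03, 0, 0, 0, 0.1], [0, 0, -0.05, 0, 0, 0, 0.1], [0, 0, -0.03, 0, 0, 0, 0.1], [0, 0, 0, 0, 0, 0, 0.4]])

```text
time: 16.52
tool_pos: [0.5631, -0.2883, 0.3858]
eef_rot: [-0.419, 0.908, -0.002, 0.002]
ft_force: [0.8, -0.3, -0.8]
gripper_width: 0.701
gripper_force: 0.0
```

```bash
cat >> h.py <<'E'
def look(amin=40):
    t=snap('top')
    for w,c,a in jars(t,amin):
        q=p2w(t,*c,.13)[:2]-C
        print('jar',w.round(4),a,'IN WELL' if np.hypot(*q)<.09 else '')
    return t
E
python3 -c "
from h import *
t=look()
x,y,w=slot('E')
plan([(.3986,-.1496,.36,w),(.3986,-.1496,.217,None)])
cv2.imwrite('pics/w2.png',cv2.resize(t['frame'][150:300,200:400],(800,600),interpolation=2))"
```

```text
jar [0.5462 0.0142 0.06  ] 138 
jar [0.4147 0.1661 0.06  ] 138 
jar [0.3441 0.2782 0.06  ] 124 
t16.6 tcp [ 0.563  -0.2881  0.3837] yaw 139.49 tilt [-0.0011 -0.0016] j1 -9 j6 -32 F [-0.1 -0.5 -0.1] w 0.702
 turn 8 x -0.0500 (72.0)
 shift total [-0.2721  0.0904  0.0316]  4 x [-0.068   0.0226  0.0079]
 shift total [0.     0.     0.1907]  3 x [0.     0.     0.0636]
```

View pics/w2.png

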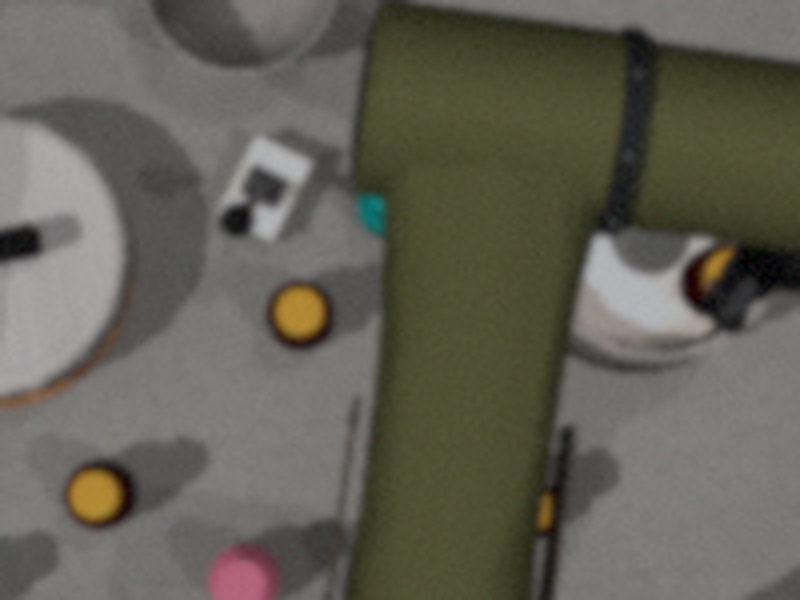

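The first jar stands upright in the well (cap at crop (715,270)). Next jar.

>>> apply_moves(motion=[[0, 0, 0, 0, 0, -0.05, 0.4], [0, 0, 0, 0, 0, -0.05, 0.4], [0, 0, 0, 0, 0, -0.05, 0.4], [0, 0, 0, 0, 0, -0.05, 0.4], [0, 0, 0, 0, 0, -0.05, 0.4], [0, 0, 0, 0, 0, -0.05, 0.4], [0, 0, 0, 0, 0, -0.05, 0.4], [0, 0, 0, 0, 0, -0.05, 0.4], [-0.0544, 0.0181, 0.0063, 0, 0, 0, 0.4], [-0.0544, 0.0181, 0.0063, 0, 0, 0, 0.4], [-0.0544, 0.0181, 0.0063, 0, 0, 0, 0.4], [-0.0544, 0.0181, 0.0063, 0, 0, 0, 0.4], [-0.0544, 0.0181, 0.0063, 0, 0, 0, 0.4], [0, 0, 0, 0, 0, 0, 0.4]])

```text
time: 18.32
tool_pos: [0.3969, -0.1486, 0.3584]
eef_rot: [0.873, -0.488, 0.0, -0.001]
ft_force: [0.4, -0.8, 1.2]
gripper_width: 0.696
gripper_force: 0.0
```

```bash
python3 -c "
from h import *
t=look(20)
x,y,w=slot('E')
plan([(.3986,-.1496,.217,w)])"
```

```text
jar [ 0.5682 -0.3067  0.06  ] 113 IN WELL
jar [0.5468 0.0141 0.06  ] 127 
jar [0.4183 0.1668 0.06  ] 103 
jar [0.3439 0.2778 0.06  ] 122 
t18.4 tcp [ 0.3978 -0.1491  0.3586] yaw -148.41 tilt [ 0.     -0.0008] j1 7 j6 25 F [ 0.1  0.6 -1. ] w 0.704
 turn 1 x 0.0005 (-0.1)
 shift total [ 0.0011 -0.0005  0.1888]  3 x [ 0.0004 -0.0002  0.0629]
```

>>> apply_moves(motion=[[0.0011, 0, 0.05, 0, 0, 0, 0.4], [0, 0, 0.06, 0, 0, 0, 0.4], [0, 0, 0.05, 0, 0, 0, 0.4], [0, 0, 0.0275, 0, 0, 0, 0.4], [0, 0, 0, 0, 0, 0, 0.4], [0, 0, 0, 0, 0, 0, -1], [0, 0, 0, 0, 0, 0, -1], [0, 0, 0, 0, 0, 0, -1], [0, 0, 0, 0, 0, 0, -1], [0, 0, 0, 0, 0, 0, -1], [0, 0, 0, 0, 0, 0, -1]])

```text
time: 19.75
tool_pos: [0.3994, -0.1505, 0.2197]
eef_rot: [0.872, -0.489, 0.001, -0.0]
ft_force: [-0.4, -1.9, 5.8]
gripper_width: 0.402
gripper_force: 40.2
```

>>> apply_moves(motion=[[0, 0, -0.02, 0, 0, 0, -1], [0, 0, -0.06, 0, 0, 0, -1], [0, 0, -0.06, 0, 0, 0, -1], [0, 0, -0.06, 0, 0, 0, -1], [0, 0, -0.0173, 0, 0, 0, -1], [0, 0, 0, 0, 0, 0, -1]])

```text
time: 20.5
tool_pos: [0.399, -0.1502, 0.3816]
eef_rot: [0.872, -0.489, 0.0, -0.001]
ft_force: [0.1, -0.1, -1.1]
gripper_width: 0.404
gripper_force: 40.4
```

```bash
python3 -c "
from h import *
x,y,w=slot('E')
plan([(x,y,.38,w)])"
```

```text
t20.5 tcp [ 0.399  -0.1502  0.3816] yaw -148.50 tilt [-0.0003 -0.0013] j1 7 j6 25 F [ 0.1 -0.1 -1.1] w 0.404
 turn 1 x -0.0000 (0.0)
 shift total [ 0.3183 -0.1573  0.0022]  5 x [ 0.0637 -0.0315  0.0004]
```

>>> apply_moves(motion=[[0.0531, -0.0262, 0, 0, 0, 0, -1], [0.0531, -0.0262, 0, 0, 0, 0, -1], [0.0531, -0.0262, 0, 0, 0, 0, -1], [0.0531, -0.0262, 0, 0, 0, 0, -1], [0.0531, -0.0262, 0, 0, 0, 0, -1], [0.0531, -0.0262, 0, 0, 0, 0, -1], [0, 0, 0, 0, 0, 0, -1], [0, 0, 0.04, 0, 0, 0, -1], [0, 0, 0.03, 0, 0, 0, -1], [0, 0, 0.03, 0, 0, 0, -1], [0, 0, 0.003, 0, 0, 0, -1], [0, 0, 0, 0, 0, 0, -1]])

```text
time: 22.0
tool_pos: [0.6241, -0.2924, 0.3045]
eef_rot: [0.873, -0.489, 0.0, 0.0]
ft_force: [-0.6, 0.5, -1.3]
gripper_width: 0.403
gripper_force: 40.4
```

```bash
python3 -c "
from h import *
x,y,w=slot('E')
plan([(x,y,.2837,w)])"
```

```text
t22.0 tcp [ 0.6241 -0.2924  0.3045] yaw -148.50 tilt [0.0002 0.0002] j1 -9 j6 40 F [-0.6  0.5 -1.3] w 0.403
 turn 1 x 0.0000 (-0.0)
 shift total [-0.0001 -0.0005  0.0277]  1 x [-0.0001 -0.0005  0.0277]
```

>>> apply_moves(motion=[[0, 0, 0.008, 0, 0, 0, -1], [0, 0, 0.006, 0, 0, 0, -1], [0, 0, 0.005, 0, 0, 0, -1], [0, 0, 0.004, 0, 0, 0, -1], [0, 0, 0.003, 0, 0, 0, -1], [0, 0, 0, 0, 0, 0, -1], [0, 0, 0, 0, 0, 0, -1]])

```text
time: 22.88
tool_pos: [0.6244, -0.2925, 0.2848]
eef_rot: [0.872, -0.489, 0.0, -0.0]
ft_force: [0.5, -0.1, 0.3]
gripper_width: 0.405
gripper_force: 40.5
```

>>> apply_moves(motion=[[0, 0, 0, 0, 0, 0, -0.1], [0, 0, 0, 0, 0, 0, 0.1], [0, 0, 0, 0, 0, 0, 0.1], [0, 0, -0.01, 0, 0, 0, 0.1], [0, 0, -0.03, 0, 0, 0, 0.1], [0, 0, -0.05, 0, 0, 0, 0.1], [0, 0, -0.04, 0, 0, 0, 0.4], [0, 0, 0, 0, 0, 0, 0.4]])

```text
time: 23.88
tool_pos: [0.6243, -0.2928, 0.3866]
eef_rot: [0.872, -0.489, 0.003, -0.001]
ft_force: [-0.9, -0.1, 0.1]
gripper_width: 0.701
gripper_force: 0.0
```

```bash
python3 -c "
from h import *
t=look()
x,y,w=slot('A')
plan([(.5465,.0142,.36,w)])"
```

```text
jar [ 0.6345 -0.3043  0.06  ] 150 IN WELL
jar [ 0.5662 -0.3039  0.06  ] 145 IN WELL
jar [0.5465 0.0143 0.06  ] 140 
jar [0.4145 0.1659 0.06  ] 140 
jar [0.3442 0.2782 0.06  ] 122 
t23.9 tcp [ 0.6243 -0.2926  0.3841] yaw -148.52 tilt [ 0.0021 -0.0023] j1 -9 j6 40 F [ 0.4 -0.2 -0.4] w 0.697
 turn 8 x -0.0500 (72.0)
 shift total [-0.0054 -0.422   0.0321]  6 x [-0.0009 -0.0703  0.0053]
```

>>> apply_moves(motion=[[0, 0, 0, 0, 0, -0.05, 0.4], [0, 0, 0, 0, 0, -0.05, 0.4], [0, 0, 0, 0, 0, -0.05, 0.4], [0, 0, 0, 0, 0, -0.05, 0.4], [0, 0, 0, 0, 0, -0.05, 0.4], [0, 0, 0, 0, 0, -0.05, 0.4], [0, 0, 0, 0, 0, -0.05, 0.4], [0, 0, 0, 0, 0, -0.05, 0.4], [-0.0008, -0.0603, 0.0046, 0, 0, 0, 0.4], [-0.0008, -0.0603, 0.0046, 0, 0, 0, 0.4], [-0.0008, -0.0603, 0.0046, 0, 0, 0, 0.4], [-0.0008, -0.0603, 0.0046, 0, 0, 0, 0.4], [-0.0008, -0.0603, 0.0046, 0, 0, 0, 0.4], [-0.0008, -0.0603, 0.0046, 0, 0, 0, 0.4], [-0.0008, -0.0603, 0.0046, 0, 0, 0, 0.4], [0, 0, 0, 0, 0, 0, 0.4], [0, 0, 0, 0, 0, 0, 0.4]])

```text
time: 26.05
tool_pos: [0.5464, 0.0143, 0.3574]
eef_rot: [0.993, 0.118, -0.0, 0.0]
ft_force: [-0.3, -0.4, -0.4]
gripper_width: 0.695
gripper_force: 0.0
```

```bash
python3 -c "
from h import *
x,y,w=slot('A')
plan([(.5465,.0142,.219,w)])"
```

```text
t26.1 tcp [0.5464 0.0143 0.3574] yaw -76.48 tilt [-0.0009  0.0001] j1 23 j6 81 F [-0.3 -0.4 -0.4] w 0.695
 turn 1 x 0.0001 (-0.0)
 shift total [1.000e-04 2.000e-04 1.845e-01]  3 x [0.     0.0001 0.0615]
```

>>> apply_moves(motion=[[0, 0, 0.05, 0, 0, 0, 0.4], [0, 0, 0.06, 0, 0, 0, 0.4], [0, 0, 0.05, 0, 0, 0, 0.4], [0, 0, 0.0245, 0, 0, 0, 0.4], [0, 0, 0, 0, 0, 0, 0.4], [0, 0, 0, 0, 0, 0, -1], [0, 0, 0, 0, 0, 0, -1], [0, 0, 0, 0, 0, 0, -1], [0, 0, 0, 0, 0, 0, -1], [0, 0, 0, 0, 0, 0, -1], [0, 0, 0, 0, 0, 0, -1]])

```text
time: 27.42
tool_pos: [0.5471, 0.0144, 0.2217]
eef_rot: [0.993, 0.118, 0.002, 0.0]
ft_force: [0.5, -1.4, 6.6]
gripper_width: 0.406
gripper_force: 39.9
```

>>> apply_moves(motion=[[0, 0, -0.02, 0, 0, 0, -1], [0, 0, -0.06, 0, 0, 0, -1], [0, 0, -0.06, 0, 0, 0, -1], [0, 0, -0.06, 0, 0, 0, -1], [0, 0, -0.0173, 0, 0, 0, -1], [0, 0, 0, 0, 0, 0, -1]])

```text
time: 28.18
tool_pos: [0.5464, 0.0145, 0.3829]
eef_rot: [0.993, 0.118, 0.0, -0.001]
ft_force: [-0.5, -0.5, -2.6]
gripper_width: 0.398
gripper_force: 40.3
```

```bash
python3 -c "
from h import *
x,y,w=slot('A')
plan([(x,y,.38,w)])"
```

```text
t28.2 tcp [0.5464 0.0145 0.3829] yaw -76.50 tilt [ 0.0009 -0.0009] j1 23 j6 81 F [-0.5 -0.5 -2.6] w 0.398
 turn 1 x -0.0000 (0.0)
 shift total [0.0546 0.3546 0.0039]  5 x [0.0109 0.0709 0.0008]
```

>>> apply_moves(motion=[[0.0091, 0.0591, 0, 0, 0, 0, -1], [0.0091, 0.0591, 0, 0, 0, 0, -1], [0.0091, 0.0591, 0, 0, 0, 0, -1], [0.0091, 0.0591, 0, 0, 0, 0, -1], [0.0091, 0.0591, 0, 0, 0, 0, -1], [0.0091, 0.0591, 0, 0, 0, 0, -1], [0, 0, 0, 0, 0, 0, -1], [0, 0, 0.04, 0, 0, 0, -1], [0, 0, 0.03, 0, 0, 0, -1], [0, 0, 0.03, 0, 0, 0, -1], [0, 0, 0.01, 0, 0, 0, -1], [0, 0, 0, 0, 0, 0, -1], [0, 0, 0, 0, 0, 0, -1]])

```text
time: 29.8
tool_pos: [0.6484, -0.2347, 0.3012]
eef_rot: [0.993, 0.118, 0.001, 0.0]
ft_force: [-0.2, -0.3, -0.7]
gripper_width: 0.399
gripper_force: 40.6
```

```bash
python3 -c "
from h import *
x,y,w=slot('A')
plan([(x,y,.2777,w)])"
```

```text
t29.8 tcp [ 0.6484 -0.2347  0.3012] yaw -76.50 tilt [0.0013 0.0007] j1 -3 j6 107 F [-0.2 -0.3 -0.7] w 0.399
 turn 1 x -0.0000 (0.0)
 shift total [-0.0002 -0.0002  0.0313]  1 x [-0.0002 -0.0002  0.0313]
```

>>> apply_moves(motion=[[0, 0, 0.009, 0, 0, 0, -1], [0, 0, 0.007, 0, 0, 0, -1], [0, 0, 0.005, 0, 0, 0, -1], [0, 0, 0.005, 0, 0, 0, -1], [0, 0, 0.004, 0, 0, 0, -1], [0, 0, 0, 0, 0, 0, -1], [0, 0, 0, 0, 0, 0, -1]])

```text
time: 30.68
tool_pos: [0.6483, -0.2347, 0.2777]
eef_rot: [0.993, 0.117, 0.0, -0.0]
ft_force: [-1.7, 0.5, 0.0]
gripper_width: 0.401
gripper_force: 40.7
```

>>> apply_moves(motion=[[0, 0, 0, 0, 0, 0, -0.1], [0, 0, 0, 0, 0, 0, 0.1], [0, 0, 0, 0, 0, 0, 0.1], [0, 0, -0.01, 0, 0, 0, 0.1], [0, 0, -0.03, 0, 0, 0, 0.1], [0, 0, -0.05, 0, 0, 0, 0.1], [0, 0, -0.05, 0, 0, 0, 0.4], [0, 0, 0, 0, 0, 0, 0.4]])

```text
time: 31.68
tool_pos: [0.6483, -0.2351, 0.388]
eef_rot: [0.993, 0.117, 0.004, 0.001]
ft_force: [0.1, 0.0, -0.1]
gripper_width: 0.699
gripper_force: 0.0
```

```bash
python3 -c "
from h import *
t=look()
x,y,w=slot('B')
plan([(.4145,.1660,.36,w)])"
```

```text
jar [ 0.6524 -0.2444  0.06  ] 120 IN WELL
jar [ 0.6334 -0.3024  0.06  ] 147 IN WELL
jar [ 0.5656 -0.3015  0.06  ] 145 IN WELL
jar [0.4143 0.1662 0.06  ] 136 
jar [0.344  0.2781 0.06  ] 125 
t31.7 tcp [ 0.6483 -0.2348  0.3852] yaw -76.51 tilt [0.0039 0.0016] j1 -3 j6 107 F [-0.2  0.6 -1.5] w 0.696
 turn 8 x -0.0500 (72.0)
 shift total [ 0.5083 -0.3527  0.0336]  9 x [ 0.0565 -0.0392  0.0037]
```

>>> apply_moves(motion=[[0, 0, 0, 0, 0, 0.05, 0.4], [0, 0, 0, 0, 0, 0.05, 0.4], [0, 0, 0, 0, 0, 0.05, 0.4], [0, 0, 0, 0, 0, 0.05, 0.4], [0, 0, 0, 0, 0, 0.05, 0.4], [0, 0, 0, 0, 0, 0.05, 0.4], [0, 0, 0, 0, 0, 0.05, 0.4], [0, 0, 0, 0, 0, 0.05, 0.4], [0, 0, 0, 0, 0, 0.05, 0.4], [0, 0, 0, 0, 0, 0.05, 0.4], [0, 0, 0, 0, 0, 0.05, 0.4], [0, 0, 0, 0, 0, 0.05, 0.4]])

```text
time: 33.22
tool_pos: [0.6482, -0.2347, 0.3812]
eef_rot: [-0.677, 0.736, 0.001, -0.001]
ft_force: [-0.0, -0.3, 0.2]
gripper_width: 0.702
gripper_force: 0.0
```

>>> apply_moves(motion=[[-0.0508, 0.0353, 0.003, 0, 0, 0, 0.4], [-0.0508, 0.0353, 0.003, 0, 0, 0, 0.4], [-0.0508, 0.0353, 0.003, 0, 0, 0, 0.4], [-0.0508, 0.0353, 0.003, 0, 0, 0, 0.4], [-0.0508, 0.0353, 0.003, 0, 0, 0, 0.4], [-0.0508, 0.0353, 0.003, 0, 0, 0, 0.4], [-0.0508, 0.0353, 0.003, 0, 0, 0, 0.4], [-0.0508, 0.0353, 0.003, 0, 0, 0, 0.4], [-0.0508, 0.0353, 0.003, 0, 0, 0, 0.4], [-0.0508, 0.0353, 0.003, 0, 0, 0, 0.4], [0, 0, 0, 0, 0, 0, 0.4], [0, 0, 0, 0, 0, 0, 0.4]])

```text
time: 34.72
tool_pos: [0.4143, 0.1659, 0.3596]
eef_rot: [-0.679, 0.734, 0.0, -0.0]
ft_force: [-0.7, -0.3, 0.6]
gripper_width: 0.701
gripper_force: 0.0
```

```bash
python3 -c "
from h import *
x,y,w=slot('B')
t=look()
plan([(.4145,.166,.219,w)])"
```

```text
jar [ 0.6566 -0.2435  0.06  ] 129 IN WELL
jar [ 0.6341 -0.303   0.06  ] 110 IN WELL
jar [ 0.5649 -0.3034  0.06  ] 122 IN WELL
jar [0.4146 0.1573 0.06  ] 60 
t34.8 tcp [0.4145 0.1655 0.3597] yaw 175.46 tilt [0.0005 0.0004] j1 48 j6 -52 F [ 0.7 -0.2 -0.2] w 0.7
 turn 1 x -0.0002 (0.0)
 shift total [-7.000e-04  1.000e-04  1.876e-01]  3 x [-0.0002  0.      0.0625]
```

>>> apply_moves(motion=[[-0.0007, 0, 0.05, 0, 0, 0, 0.4], [0, 0, 0.06, 0, 0, 0, 0.4], [0, 0, 0.05, 0, 0, 0, 0.4], [0, 0, 0.0275, 0, 0, 0, 0.4], [0, 0, 0, 0, 0, 0, 0.4], [0, 0, 0, 0, 0, 0, -1], [0, 0, 0, 0, 0, 0, -1], [0, 0, 0, 0, 0, 0, -1], [0, 0, 0, 0, 0, 0, -1], [0, 0, 0, 0, 0, 0, -1], [0, 0, 0, 0, 0, 0, -1]])

```text
time: 36.15
tool_pos: [0.4148, 0.1666, 0.2209]
eef_rot: [-0.679, 0.734, -0.0, 0.001]
ft_force: [-0.3, -1.4, 6.1]
gripper_width: 0.403
gripper_force: 40.2
```

>>> apply_moves(motion=[[0, 0, -0.02, 0, 0, 0, -1], [0, 0, -0.06, 0, 0, 0, -1], [0, 0, -0.06, 0, 0, 0, -1], [0, 0, -0.06, 0, 0, 0, -1], [0, 0, -0.0173, 0, 0, 0, -1], [0, 0, 0, 0, 0, 0, -1]])

```text
time: 36.9
tool_pos: [0.4143, 0.1666, 0.3827]
eef_rot: [-0.679, 0.734, 0.0, 0.0]
ft_force: [-0.3, 0.4, -2.1]
gripper_width: 0.405
gripper_force: 40.3
```

```bash
python3 -c "
from h import *
x,y,w=slot('B')
plan([(x,y,.38,w)])"
```

```text
t36.9 tcp [0.4143 0.1666 0.3827] yaw 175.50 tilt [-0.0012  0.    ] j1 48 j6 -52 F [-0.3  0.4 -2.1] w 0.405
 turn 1 x -0.0000 (0.0)
 shift total [ 0.4598 -0.2857  0.0036]  8 x [ 0.0575 -0.0357  0.0005]
```

>>> apply_moves(motion=[[0.0511, -0.0317, 0, 0, 0, 0, -1], [0.0511, -0.0317, 0, 0, 0, 0, -1], [0.0511, -0.0317, 0, 0, 0, 0, -1], [0.0511, -0.0317, 0, 0, 0, 0, -1], [0.0511, -0.0317, 0, 0, 0, 0, -1], [0.0511, -0.0317, 0, 0, 0, 0, -1], [0.0511, -0.0317, 0, 0, 0, 0, -1], [0.0511, -0.0317, 0, 0, 0, 0, -1], [0.0511, -0.0317, 0, 0, 0, 0, -1], [0, 0, 0, 0, 0, 0, -1], [0, 0, 0.04, 0, 0, 0, -1], [0, 0, 0.03, 0, 0, 0, -1], [0, 0, 0.03, 0, 0, 0, -1], [0, 0, 0.01, 0, 0, 0, -1], [0, 0, 0, 0, 0, 0, -1], [0, 0, 0, 0, 0, 0, -1]])

```text
time: 38.9
tool_pos: [0.6007, -0.1941, 0.301]
eef_rot: [-0.679, 0.734, -0.001, 0.0]
ft_force: [0.1, 0.3, -1.0]
gripper_width: 0.401
gripper_force: 40.5
```

```bash
python3 -c "
from h import *
x,y,w=slot('B')
plan([(x,y,.269,w)])"
```

```text
t38.9 tcp [ 0.6007 -0.1941  0.301 ] yaw 175.50 tilt [ 0.0002 -0.0015] j1 0 j6 -5 F [ 0.1  0.3 -1. ] w 0.401
 turn 1 x -0.0000 (0.0)
 shift total [-0.0001 -0.0002  0.0426]  1 x [-0.0001 -0.0002  0.0426]
```

>>> apply_moves(motion=[[0, 0, 0.012, 0, 0, 0, -1], [0, 0, 0.01, 0, 0, 0, -1], [0, 0, 0.007, 0, 0, 0, -1], [0, 0, 0.005, 0, 0, 0, -1], [0, 0, 0.005, 0, 0, 0, -1], [0, 0, 0.0035, 0, 0, 0, -1], [0, 0, 0, 0, 0, 0, -1], [0, 0, 0, 0, 0, 0, -1]])

```text
time: 39.9
tool_pos: [0.6005, -0.1943, 0.2682]
eef_rot: [-0.679, 0.734, -0.0, 0.0]
ft_force: [-1.2, 0.1, 0.6]
gripper_width: 0.393
gripper_force: 40.6
```

>>> apply_moves(motion=[[0, 0, 0, 0, 0, 0, -0.1], [0, 0, 0, 0, 0, 0, 0.1], [0, 0, 0, 0, 0, 0, 0.1], [0, 0, -0.01, 0, 0, 0, 0.1], [0, 0, -0.03, 0, 0, 0, 0.1], [0, 0, -0.05, 0, 0, 0, 0.1], [0, 0, -0.06, 0, 0, 0, 0.4], [0, 0, 0, 0, 0, 0, 0.4]])

```text
time: 40.9
tool_pos: [0.6007, -0.1946, 0.3865]
eef_rot: [-0.679, 0.734, -0.004, 0.003]
ft_force: [-0.6, -0.3, 0.4]
gripper_width: 0.704
gripper_force: 0.0
```

```bash
python3 -c "
from h import *
t=look()
x,y,w=slot('C')
plan([(.344,.2781,.36,w)])"
```

```text
jar [ 0.607  -0.1947  0.06  ] 94 IN WELL
jar [ 0.5647 -0.2999  0.06  ] 143 IN WELL
jar [0.344 0.278 0.06 ] 126 
t41.0 tcp [ 0.6006 -0.1944  0.3835] yaw 175.48 tilt [-0.     -0.0049] j1 0 j6 -5 F [-0.4 -0.4 -1.5] w 0.7
 turn 8 x -0.0500 (72.0)
 shift total [-0.5572 -0.451   0.0313]  10 x [-0.0557 -0.0451  0.0031]
```

>>> apply_moves(motion=[[0, 0, 0, 0, 0, -0.05, 0.4], [0, 0, 0, 0, 0, -0.05, 0.4], [0, 0, 0, 0, 0, -0.05, 0.4], [0, 0, 0, 0, 0, -0.05, 0.4], [0, 0, 0, 0, 0, -0.05, 0.4], [0, 0, 0, 0, 0, -0.05, 0.4], [0, 0, 0, 0, 0, -0.05, 0.4], [0, 0, 0, 0, 0, -0.05, 0.4]])

```text
time: 41.95
tool_pos: [0.6005, -0.1942, 0.3793]
eef_rot: [0.981, -0.193, -0.001, -0.0]
ft_force: [0.2, 0.0, 0.1]
gripper_width: 0.703
gripper_force: 0.0
```

>>> apply_moves(motion=[[-0.0464, -0.0376, 0.0026, 0, 0, 0, 0.4], [-0.0464, -0.0376, 0.0026, 0, 0, 0, 0.4], [-0.0464, -0.0376, 0.0026, 0, 0, 0, 0.4], [-0.0464, -0.0376, 0.0026, 0, 0, 0, 0.4], [-0.0464, -0.0376, 0.0026, 0, 0, 0, 0.4], [-0.0464, -0.0376, 0.0026, 0, 0, 0, 0.4], [-0.0464, -0.0376, 0.0026, 0, 0, 0, 0.4], [-0.0464, -0.0376, 0.0026, 0, 0, 0, 0.4], [-0.0464, -0.0376, 0.0026, 0, 0, 0, 0.4], [-0.0464, -0.0376, 0.0026, 0, 0, 0, 0.4], [-0.0464, -0.0376, 0.0026, 0, 0, 0, 0.4], [-0.0464, -0.0376, 0.0026, 0, 0, 0, 0.4], [0, 0, 0, 0, 0, 0, 0.4], [0, 0, 0, 0, 0, 0, 0.4]])

```text
time: 43.7
tool_pos: [0.3443, 0.2782, 0.3566]
eef_rot: [0.981, -0.195, -0.0, 0.0]
ft_force: [0.2, 0.0, -0.4]
gripper_width: 0.697
gripper_force: 0.0
```

```bash
python3 -c "
from h import *
x,y,w=slot('C')
t=look(25)
plan([(.344,.278,.219,w)])"
```

```text
jar [ 0.6536 -0.2422  0.06  ] 131 IN WELL
jar [ 0.6324 -0.3005  0.06  ] 142 IN WELL
jar [ 0.6082 -0.2007  0.06  ] 126 IN WELL
jar [ 0.565  -0.2998  0.06  ] 136 IN WELL
jar [0.347  0.2781 0.06  ] 105 
t43.8 tcp [0.3445 0.2778 0.3568] yaw -112.53 tilt [-0.0001  0.0005] j1 65 j6 2 F [-0.5 -0.3  0.8] w 0.701
 turn 1 x -0.0002 (0.0)
 shift total [-8.000e-04  1.000e-04  1.838e-01]  3 x [-0.0003  0.      0.0613]
```

>>> apply_moves(motion=[[0, 0, 0.05, 0, 0, 0, 0.4], [0, 0, 0.06, 0, 0, 0, 0.4], [0, 0, 0.05, 0, 0, 0, 0.4], [0, 0, 0.0238, 0, 0, 0, 0.4], [0, 0, 0, 0, 0, 0, 0.4], [0, 0, 0, 0, 0, 0, -1], [0, 0, 0, 0, 0, 0, -1], [0, 0, 0, 0, 0, 0, -1], [0, 0, 0, 0, 0, 0, -1], [0, 0, 0, 0, 0, 0, -1], [0, 0, 0, 0, 0, 0, -1]])

```text
time: 45.12
tool_pos: [0.3448, 0.2787, 0.2213]
eef_rot: [0.981, -0.195, 0.001, -0.001]
ft_force: [-0.2, -2.9, 6.3]
gripper_width: 0.403
gripper_force: 39.7
```

>>> apply_moves(motion=[[0, 0, -0.02, 0, 0, 0, -1], [0, 0, -0.06, 0, 0, 0, -1], [0, 0, -0.06, 0, 0, 0, -1], [0, 0, -0.06, 0, 0, 0, -1], [0, 0, -0.0173, 0, 0, 0, -1], [0, 0, 0, 0, 0, 0, -1]])

```text
time: 45.88
tool_pos: [0.3442, 0.2783, 0.3828]
eef_rot: [0.981, -0.195, -0.0, -0.001]
ft_force: [0.2, -0.3, -2.0]
gripper_width: 0.397
gripper_force: 40.3
```

```bash
python3 -c "
from h import *
x,y,w=slot('C')
plan([(x,y,.38,w)])"
```

```text
t45.9 tcp [0.3442 0.2783 0.3828] yaw -112.51 tilt [-0.0006 -0.0013] j1 65 j6 2 F [ 0.2 -0.3 -2. ] w 0.397
 turn 1 x -0.0000 (0.0)
 shift total [0.5083 0.5182 0.0037]  10 x [0.0508 0.0518 0.0004]
```

>>> apply_moves(motion=[[0.0424, 0.0432, 0, 0, 0, 0, -1], [0.0424, 0.0432, 0, 0, 0, 0, -1], [0.0424, 0.0432, 0, 0, 0, 0, -1], [0.0424, 0.0432, 0, 0, 0, 0, -1], [0.0424, 0.0432, 0, 0, 0, 0, -1], [0.0424, 0.0432, 0, 0, 0, 0, -1], [0.0424, 0.0432, 0, 0, 0, 0, -1], [0.0424, 0.0432, 0, 0, 0, 0, -1], [0.0424, 0.0432, 0, 0, 0, 0, -1], [0.0424, 0.0432, 0, 0, 0, 0, -1], [0.0424, 0.0432, 0, 0, 0, 0, -1], [0.0424, 0.0432, 0, 0, 0, 0, -1], [0, 0, 0, 0, 0, 0, -1], [0, 0, 0.04, 0, 0, 0, -1], [0, 0, 0.03, 0, 0, 0, -1], [0, 0, 0.03, 0, 0, 0, -1], [0, 0, 0.01, 0, 0, 0, -1], [0, 0, 0, 0, 0, 0, -1], [0, 0, 0, 0, 0, 0, -1]])

```text
time: 48.25
tool_pos: [0.5482, -0.2269, 0.3008]
eef_rot: [0.981, -0.195, 0.001, 0.0]
ft_force: [0.7, 0.1, -1.7]
gripper_width: 0.401
gripper_force: 40.4
```

```bash
python3 -c "
from h import *
x,y,w=slot('C')
plan([(x,y,.2613,w)])"
```

```text
t48.2 tcp [ 0.5482 -0.2269  0.3008] yaw -112.50 tilt [ 0.0014 -0.0002] j1 -3 j6 71 F [ 0.7  0.1 -1.7] w 0.401
 turn 1 x 0.0000 (-0.0)
 shift total [-0.0007 -0.0002  0.0526]  1 x [-0.0007 -0.0002  0.0526]
```

>>> apply_moves(motion=[[-0.0007, 0, 0.013, 0, 0, 0, -1], [0, 0, 0.012, 0, 0, 0, -1], [0, 0, 0.009, 0, 0, 0, -1], [0, 0, 0.006, 0, 0, 0, -1], [0, 0, 0.005, 0, 0, 0, -1], [0, 0, 0.004, 0, 0, 0, -1], [0, 0, 0.003, 0, 0, 0, -1], [0, 0, 0, 0, 0, 0, -1], [0, 0, 0, 0, 0, 0, -1]])

```text
time: 49.38
tool_pos: [0.5475, -0.2269, 0.261]
eef_rot: [0.981, -0.195, 0.0, 0.0]
ft_force: [-1.2, -0.3, 0.6]
gripper_width: 0.405
gripper_force: 40.6
```

>>> apply_moves(motion=[[0, 0, 0, 0, 0, 0, -0.1], [0, 0, 0, 0, 0, 0, 0.1], [0, 0, 0, 0, 0, 0, 0.1], [0, 0, -0.01, 0, 0, 0, 0.1], [0, 0, -0.03, 0, 0, 0, 0.1], [0, 0, -0.05, 0, 0, 0, 0.1], [0, 0, -0.06, 0, 0, 0, 0.2], [0, 0, 0, 0, 0, 0, 0.2]])

```text
time: 50.38
tool_pos: [0.5478, -0.2272, 0.3789]
eef_rot: [0.981, -0.195, 0.004, 0.0]
ft_force: [1.3, -1.0, 0.5]
gripper_width: 0.602
gripper_force: 0.0
```

```bash
python3 -c "
from h import *
t=look()
im=t['frame']; g=(im.max(2)<45)[195:235,170:225]
n=blobs(g,60)
for c,a in n: print('handle px',c+[170,195],a,p2w(t,*(c+[170,195]),.09))
ys,xs=np.nonzero(g); r=cv2.minAreaRect(np.stack([xs+170,ys+195],1).astype(np.float32))
print(r,np.round([p2w(t,*q,.09)[:2] for q in cv2.boxPoints(r)],4))
plan([(.59,.25,.40,None)])
cv2.imwrite('pics/w3.png',cv2.resize(im[150:270,150:310],(800,600),interpolation=2))
cv2.imwrite('pics/w4.png',cv2.resize(snap('side')['frame'][120:240,220:380],(800,600),interpolation=2))
"
```

```text
jar [ 0.543  -0.2307  0.06  ] 90 IN WELL
handle px [194.06470588 212.29411765] 170 [0.5923214  0.24610432 0.09      ]
((194.14857482910156, 212.20559692382812), (6.025806427001953, 28.841466903686523), 78.11134338378906) [[0.5933 0.2891]
 [0.6092 0.2065]
 [0.5919 0.2028]
 [0.576  0.2853]]
t50.4 tcp [ 0.5476 -0.2269  0.376 ] yaw -112.51 tilt [ 0.0044 -0.0012] j1 -3 j6 71 F [ 0.7 -0.  -1.1] w 0.598
 shift total [-0.1913 -0.609  -0.0321]  9 x [-0.0213 -0.0677 -0.0036]
```

View pics/w4.png

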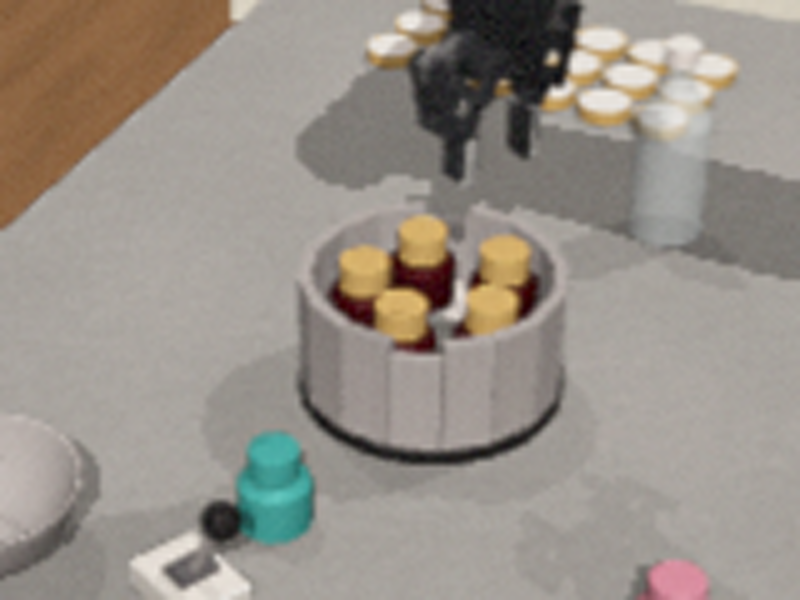

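All five jars stand upright in a ring, with caps around the rim level. I go back to the cover for regrasp.

```bash
python3 -c "
from h import *
plan([(.591,.2485,.36,10.5),(.591,.2485,.24,None)])"
```

```text
t50.5 tcp [ 0.5475 -0.2268  0.374 ] yaw -112.51 tilt [ 0.0013 -0.0008] j1 -3 j6 71 F [ 0.4  0.3 -0.3] w 0.593
 turn 6 x 0.0528 (-57.0)
 shift total [-0.6125 -0.1725  0.0186]  9 x [-0.0681 -0.0192  0.0021]
 shift total [0.   0.   0.16]  3 x [0.     0.     0.0533]
```

>>> apply_moves(motion=[[0, 0, 0, 0, 0, 0.0528, 0.2], [0, 0, 0, 0, 0, 0.0528, 0.2], [0, 0, 0, 0, 0, 0.0528, 0.2], [0, 0, 0, 0, 0, 0.0528, 0.2], [0, 0, 0, 0, 0, 0.0528, 0.2], [0, 0, 0, 0, 0, 0.0528, 0.2], [-0.0557, -0.0157, 0, 0, 0, 0, 0.2], [-0.0557, -0.0157, 0, 0, 0, 0, 0.2], [-0.0557, -0.0157, 0, 0, 0, 0, 0.2], [-0.0557, -0.0157, 0, 0, 0, 0, 0.2], [-0.0557, -0.0157, 0, 0, 0, 0, 0.2], [-0.0557, -0.0157, 0, 0, 0, 0, 0.2], [-0.0557, -0.0157, 0, 0, 0, 0, 0.2], [-0.0557, -0.0157, 0, 0, 0, 0, 0.2], [-0.0557, -0.0157, 0, 0, 0, 0, 0.2], [-0.0557, -0.0157, 0, 0, 0, 0, 0.2], [-0.0557, -0.0157, 0, 0, 0, 0, 0.2], [0, 0, 0, 0, 0, 0, 0.2], [0, 0, 0, 0, 0, 0, 0.2]])

```text
time: 52.85
tool_pos: [0.5914, 0.2485, 0.3721]
eef_rot: [0.769, -0.64, -0.0, 0.001]
ft_force: [0.2, 0.0, -0.7]
gripper_width: 0.597
gripper_force: 0.0
```

```bash
python3 -c "
from h import *
plan([(.591,.2485,.24,10.5)])"
```

```text
t52.9 tcp [0.5914 0.2485 0.3721] yaw -169.52 tilt [0.0009 0.0018] j1 41 j6 -30 F [ 0.2  0.  -0.7] w 0.597
 turn 1 x -0.0001 (0.0)
 shift total [-1.000e-04  5.000e-04  1.761e-01]  3 x [-0.      0.0002  0.0587]
```

>>> apply_moves(motion=[[0, 0, 0.05, 0, 0, 0, 0.2], [0, 0, 0.05, 0, 0, 0, 0.2], [0, 0, 0.04, 0, 0, 0, 0.2], [0, 0, 0.02, 0, 0, 0, 0.2], [0, 0, 0.012, 0, 0, 0, 0.2], [0, 0, 0, 0, 0, 0, 0.2], [0, 0, 0, 0, 0, 0, -1], [0, 0, 0, 0, 0, 0, -1], [0, 0, 0, 0, 0, 0, -1], [0, 0, 0, 0, 0, 0, -1], [0, 0, 0, 0, 0, 0, -1], [0, 0, 0, 0, 0, 0, -1]], squeeze=60)

```text
time: 54.35
tool_pos: [0.5917, 0.2488, 0.2457]
eef_rot: [0.769, -0.64, 0.0, -0.001]
ft_force: [-1.3, -0.1, 5.7]
gripper_width: 0.239
gripper_force: 63.8
```

>>> apply_moves(motion=[[0, 0, -0.01, 0, 0, 0, -1], [0, 0, -0.04, 0, 0, 0, -1], [0, 0, -0.06, 0, 0, 0, -1], [0, 0, -0.06, 0, 0, 0, -1], [0, 0, -0.03, 0, 0, 0, -1], [0, 0, 0, 0, 0, 0, -1], [0, 0, 0, 0, 0, 0, -1]])

```text
time: 55.22
tool_pos: [0.5913, 0.2487, 0.3915]
eef_rot: [0.769, -0.64, -0.001, 0.002]
ft_force: [-0.9, -0.2, -5.2]
gripper_width: 0.242
gripper_force: 62.7
```

```bash
python3 -c "
from h import *
plan([(.5967,-.2469,.39,17.3)])"
```

```text
t55.2 tcp [0.5913 0.2487 0.3915] yaw -169.54 tilt [0.0005 0.0038] j1 41 j6 -30 F [-0.9 -0.2 -5.2] w 0.242
 turn 1 x -0.0380 (6.8)
 shift total [0.6331 0.1896 0.002 ]  10 x [0.0633 0.019  0.0002]
```

>>> apply_moves(motion=[[0.0541, 0.0094, 0, 0, 0, 0, -1], [0.0541, 0.0094, 0, 0, 0, 0, -1], [0.0541, 0.0094, 0, 0, 0, 0, -1], [0.0541, 0.0094, 0, 0, 0, 0, -1], [0.0541, 0.0094, 0, 0, 0, 0, -1], [0.0541, 0.0094, 0, 0, 0, 0, -1], [0.0541, 0.0094, 0, 0, 0, 0, -1], [0.0541, 0.0094, 0, 0, 0, 0, -1], [0.0541, 0.0094, 0, 0, 0, 0, -1], [0.0541, 0.0094, 0, 0, 0, 0, -1], [0.0541, 0.0094, 0, 0, 0, 0, -1], [0.0541, 0.0094, 0, 0, 0, 0, -1], [0, 0, 0, 0, 0, 0, -1], [0, 0, 0.02, 0, 0, 0, -1], [0, 0, 0, 0, 0, 0, -1], [0, 0, 0, 0, 0, 0, -1]])

```text
time: 57.22
tool_pos: [0.5968, -0.2448, 0.3788]
eef_rot: [0.769, -0.639, -0.0, 0.0]
ft_force: [0.7, 0.6, -3.6]
gripper_width: 0.239
gripper_force: 62.4
```

```bash
python3 -c "
from h import *
plan([(.5967,-.245,.333,None)])
t=snap('top');d=snap('side')
im=np.hstack([cv2.resize(t['frame'][160:250,310:430],(400,300),interpolation=2),cv2.resize(d['frame'][120:225,240:380],(400,300),interpolation=2)])
cv2.imwrite('pics/w5.png',im)"
```

```text
t57.2 tcp [ 0.5968 -0.2448  0.3788] yaw -169.47 tilt [-0.0002  0.0008] j1 -5 j6 15 F [ 0.7  0.6 -3.6] w 0.239
 shift total [0.0003 0.0002 0.061 ]  1 x [0.0003 0.0002 0.061 ]
```

View pics/w5.png

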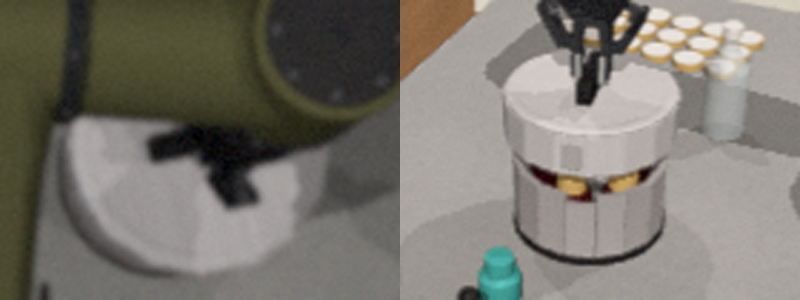

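The cover hangs level and centred over the well. Lowering until the keys touch.

>>> apply_moves(motion=[[0, 0, 0.025, 0, 0, 0, -1], [0, 0, 0.02, 0, 0, 0, -1], [0, 0, 0.01, 0, 0, 0, -1], [0, 0, 0.006, 0, 0, 0, -1], [0, 0, 0, 0, 0, 0, -1], [0, 0, 0, 0, 0, 0, -1]])

```text
time: 58.08
tool_pos: [0.5967, -0.2457, 0.3341]
eef_rot: [0.769, -0.64, 0.0, -0.0]
ft_force: [0.7, 1.1, -3.5]
gripper_width: 0.24
gripper_force: 62.5
```

>>> apply_moves(motion=[[0, 0, 0.003, 0, 0, 0, -1], [0, 0, 0, 0, 0, 0, -1], [0, 0, 0, 0, 0, 0, -1]])

```text
time: 58.45
tool_pos: [0.5968, -0.2456, 0.3317]
eef_rot: [0.769, -0.64, 0.0, -0.0]
ft_force: [0.6, -0.2, -2.0]
gripper_width: 0.241
gripper_force: 62.8
```

>>> apply_moves(motion=[[0, 0, 0.003, 0, 0, 0, -1], [0, 0, 0.002, 0, 0, 0, -1], [0, 0, 0, 0, 0, 0, -1]])

```text
time: 58.82
tool_pos: [0.5965, -0.2457, 0.3312]
eef_rot: [0.769, -0.639, 0.002, -0.0]
ft_force: [-2.5, 3.0, 9.4]
gripper_width: 0.239
gripper_force: 64.4
```

>>> apply_moves(motion=[[0, 0, 0, 0, 0, -0.0083, -1], [0, 0, 0, 0, 0, -0.0083, -1], [0, 0, 0, 0, 0, -0.0056, -1], [0, 0, 0, 0, 0, 0, -1], [0, 0, 0, 0, 0, 0, -1]])

```text
time: 59.45
tool_pos: [0.5962, -0.2454, 0.3249]
eef_rot: [0.79, -0.613, -0.002, 0.001]
ft_force: [-0.2, -0.1, -4.1]
gripper_width: 0.242
gripper_force: 62.6
```

>>> apply_moves(motion=[[0, 0, 0, 0, 0, -0.0056, -1], [0, 0, 0, 0, 0, -0.0056, -1], [0, 0, 0, 0, 0, 0, -1], [0, 0, 0, 0, 0, 0, -1]])

```text
time: 59.95
tool_pos: [0.5966, -0.2456, 0.3274]
eef_rot: [0.801, -0.599, -0.0, -0.0]
ft_force: [0.4, -0.0, -4.3]
gripper_width: 0.238
gripper_force: 62.6
```

```bash
python3 -c "
from h import *
plan([(.5967,-.245,.3197,17.3)])"
```

```text
t60.0 tcp [ 0.5966 -0.2456  0.3274] yaw -163.53 tilt [-0.0001  0.    ] j1 -5 j6 21 F [ 0.4 -0.  -4.3] w 0.238
 turn 1 x -0.0046 (0.8)
 shift total [-0.0007 -0.0003  0.0103]  1 x [-0.0007 -0.0003  0.0103]
```

>>> apply_moves(motion=[[0, 0, 0.003, 0, 0, -0.003, -1], [0, 0, 0.003, 0, 0, 0, -1], [0, 0, 0.003, 0, 0, 0, -1], [0, 0, 0.003, 0, 0, 0, -1], [0, 0, 0, 0, 0, 0, -1], [0, 0, 0, 0, 0, 0, -1]])

```text
time: 60.7
tool_pos: [0.5966, -0.2456, 0.3197]
eef_rot: [0.804, -0.595, 0.0, -0.0]
ft_force: [-3.7, 3.1, 4.9]
gripper_width: 0.242
gripper_force: 63.8
```

The TCP is at z 0.3197, exactly the home height, with a light press. Releasing and retreating.

>>> apply_moves(motion=[[0, 0, 0, 0, 0, 0, 0], [0, 0, 0, 0, 0, 0, 0], [0, 0, 0, 0, 0, 0, 0.2], [0, 0, -0.02, 0, 0, 0, 0.2], [0, 0, -0.05, 0, 0, 0, 0.2], [0, 0, -0.05, 0, 0, 0, 0.2], [0, 0, 0, 0, 0, 0, -1], [0, 0, 0, 0, 0, 0, -1], [0, 0, 0, 0, 0, 0, -1], [0, 0, 0, 0, 0, 0, -1]])

```text
time: 61.95
tool_pos: [0.5967, -0.2456, 0.4076]
eef_rot: [0.804, -0.595, -0.001, 0.0]
ft_force: [0.8, -0.1, -0.9]
gripper_width: -0.002
gripper_force: 0.0
```

```bash
python3 -c "
from h import *
plan([])
t=snap('top');d=snap('side')
im=np.hstack([cv2.resize(t['frame'][180:225,245:305],(400,300),interpolation=2),cv2.resize(d['frame'][120:240,220:380],(400,300),interpolation=2)])
cv2.imwrite('pics/w6.png',im)"
```

```text
t62.0 tcp [ 0.5967 -0.2456  0.4076] yaw -162.98 tilt [-0.0007  0.0013] j1 -5 j6 22 F [ 0.8 -0.1 -0.9] w -0.002
```

View pics/w6.png

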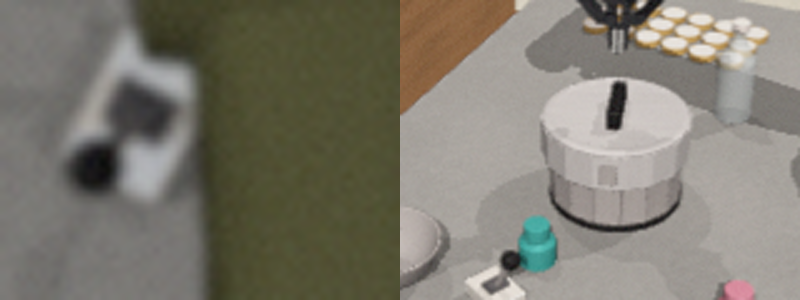

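The cover is level and down over the well. Next, the switch geometry.

```bash
python3 -c "
from h import *
t=dict(np.load('cal_top.npz'));d=dict(np.load('cal_side.npz'))
b=p2w(t,259.25,205.05,.092); print('ball',b, 'side pred',w2p(d,b),'read 264.3 224.2')
i=cv2.imread('pics/top0.png').astype(int)[180:212,248:285]
m=(i.max(2)>140)
i2=cv2.imread('pics/top0.png')
h=cv2.cvtColor(i2,cv2.COLOR_BGR2HSV); tq=(h[...,0]>80)&(h[...,0]<95)&(h[...,1]>120)
for c,a in blobs(tq,60): print('turq',c,p2w(t,*c,.05))
c=p2w(t,240+123/4.706,170+127/4.706,.025)
u=(c-b)[:2]; print('centre',c,'dist',np.hypot(*u),'ang',np.degrees(np.arctan2(u[1],u[0])))
pts=np.array([(118,65),(182,100),(130,190),(70,153)])/4.706+[240,170]
w=np.array([p2w(t,*q,.025)[:2] for q in pts]);print(w.round(4),w.mean(0)); 
L=(w[0]+w[1]-w[2]-w[3])/2;print('len',np.hypot(*L),np.degrees(np.arctan2(L[1],L[0])))
un=L/np.hypot(*L); s=b[:2]-un*.042; e=w.mean(0)+un*.020
ww=np.degrees(np.arctan2(-un[0],un[1]))
plan([(s[0],s[1],.36,ww),(s[0],s[1],.257,None),(e[0],e[1],.257,None)]);print(s,e,ww)
"
```

```text
ball [0.60989455 0.0562712  0.092     ] side pred [263.34319866 223.80172219] read 264.3 224.2
turq [297.25454545 199.91818182] [ 0.6291789 -0.055409   0.05     ]
centre [0.64349995 0.03840111 0.025     ] dist 0.038061308850099555 ang -28.002363068831585
[[ 6.843e-01  4.110e-02]
 [ 6.605e-01 -1.000e-04]
 [ 6.023e-01  3.440e-02]
 [ 6.271e-01  7.290e-02]] [0.64356831 0.03709192]
len 0.0665451896905143 -29.847022172788886
t62.0 tcp [ 0.5967 -0.2456  0.4079] yaw -162.99 tilt [-0.0004  0.0009] j1 -5 j6 22 F [ 0.   0.3 -1.2] w -0.0
 turn 5 x -0.0479 (43.1)
 shift total [-0.241  -0.3579  0.0639]  6 x [-0.0402 -0.0596  0.0107]
 shift total [0.     0.     0.1373]  2 x [0.     0.     0.0687]
 shift total [ 0.1343 -0.0002 -0.    ]  2 x [ 0.0672 -0.0001 -0.    ]
[0.57346554 0.07717401] [0.66091545 0.0271382 ] -119.84702217278888
```

>>> apply_moves(motion=[[0, 0, 0, 0, 0, -0.0479, -1], [0, 0, 0, 0, 0, -0.0479, -1], [0, 0, 0, 0, 0, -0.0479, -1], [0, 0, 0, 0, 0, -0.0479, -1], [0, 0, 0, 0, 0, -0.0479, -1], [-0.0344, -0.0511, 0, 0, 0, 0, -1], [-0.0344, -0.0511, 0, 0, 0, 0, -1], [-0.0344, -0.0511, 0, 0, 0, 0, -1], [-0.0344, -0.0511, 0, 0, 0, 0, -1], [-0.0344, -0.0511, 0, 0, 0, 0, -1], [-0.0344, -0.0511, 0, 0, 0, 0, -1], [-0.0344, -0.0511, 0, 0, 0, 0, -1], [0, 0, 0, 0, 0, 0, -1], [0, 0, 0.05, 0, 0, 0, -1], [0, 0, 0.05, 0, 0, 0, -1], [0, 0, 0.05, 0, 0, 0, -1], [0, 0, 0.04, 0, 0, 0, -1], [0, 0, 0, 0, 0, 0, -1], [0, 0, 0, 0, 0, 0, -1]])

```text
time: 64.42
tool_pos: [0.5742, 0.0766, 0.2677]
eef_rot: [0.966, -0.258, 0.001, -0.0]
ft_force: [0.5, 0.7, 0.8]
gripper_width: -0.002
gripper_force: 0.0
```

```bash
python3 -c "
from h import *
plan([(.6609,.0271,.257,-119.85)])
d=snap('side')
cv2.imwrite('pics/w7.png',cv2.resize(d['frame'][170:270,200:333],(400,300),interpolation=2))"
```

```text
t64.4 tcp [0.5742 0.0766 0.2677] yaw -119.89 tilt [ 0.0017 -0.001 ] j1 27 j6 33 F [0.5 0.7 0.8] w -0.002
 turn 1 x -0.0002 (0.0)
 shift total [ 0.1332 -0.0003  0.0142]  2 x [ 0.0666 -0.0001  0.0071]
```

>>> apply_moves(motion=[[0, 0, 0.014, 0, 0, 0, -1], [0, 0, 0, 0, 0, 0, -1], [0.0133, 0, 0, 0, 0, 0, -1], [0.0133, 0, 0, 0, 0, 0, -1], [0.0133, 0, 0, 0, 0, 0, -1], [0.0133, 0, 0, 0, 0, 0, -1], [0.0133, 0, 0, 0, 0, 0, -1], [0.0133, 0, 0, 0, 0, 0, -1], [0.0133, 0, 0, 0, 0, 0, -1], [0.0133, 0, 0, 0, 0, 0, -1], [0.0133, 0, 0, 0, 0, 0, -1], [0.0067, 0, 0, 0, 0, 0, -1], [0.0067, 0, 0, 0, 0, 0, -1], [0, 0, 0, 0, 0, 0, -1], [0, 0, 0, 0, 0, 0, -1]])

```text
time: 66.35
tool_pos: [0.6577, 0.0291, 0.2547]
eef_rot: [0.966, -0.257, -0.005, 0.0]
ft_force: [-21.1, 10.2, 8.4]
gripper_width: 0.001
gripper_force: 12.0
```

The push ended against the lever's stop (23 N). Backing off and checking.

>>> apply_moves(motion=[[-0.01, 0, 0, 0, 0, 0, -1], [-0.03, 0, 0, 0, 0, 0, -1], [-0.05, 0, 0, 0, 0, 0, -1], [0, 0, -0.06, 0, 0, 0, -1], [0, 0, -0.06, 0, 0, 0, -1], [-0.07, 0, -0.04, 0, 0, 0, -1], [-0.07, 0, 0, 0, 0, 0, -1], [-0.07, 0, 0, 0, 0, 0, -1], [0, 0, 0, 0, 0, 0, -1]])

```text
time: 67.47
tool_pos: [0.4633, 0.1403, 0.3769]
eef_rot: [0.967, -0.256, 0.001, -0.002]
ft_force: [-0.4, 1.2, -0.0]
gripper_width: 0.001
gripper_force: 0.0
```

```bash
python3 -c "
from h import *
plan([])
t=snap('top');d=snap('side')
f=lambda a:cv2.resize(a,(400,300),interpolation=2)
im=np.hstack([f(t['frame'][165:255,240:360]),f(d['frame'][110:260,200:400])])
cv2.imwrite('pics/w8.png',im)
print('pred on-tip top px',w2p(t,[.6765,.0185,.092]),'side',w2p(d,[.6765,.0185,.092]))
g=(t['frame'].max(2)<45)
for c,a in blobs(g[180:212,255:295],15): print(c+[255,180],a)
"
```

```text
t67.5 tcp [0.4633 0.1403 0.3769] yaw -119.66 tilt [ 0.0015 -0.0037] j1 41 j6 20 F [-0.4  1.2 -0. ] w 0.001
pred on-tip top px [271.97210265 182.16849938] side [250.33475744 211.26172024]
[270.86666667 181.86666667] 30
```

View pics/w8.png

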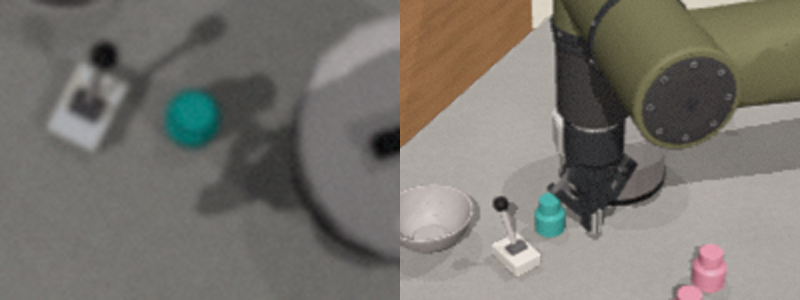

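The ball now leans to the far end, at px (271,181.5) against (272,182) predicted for fully on. The bystanders are untouched.

```bash
python3 -c "
from h import *
look(); print(job.hand_in())"
```

```text
the job is handed in; nothing more can be done
None
```

The job is done and handed in at about 67 s of the 210 s limit: all five capped jars stand upright in the well, the cover is keyed fully home, and the switch was then thrown fully over, but `hand_in()` returned no verdict.

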